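# Tray up and close the sample pots

### The arm

A 6-joint arm with a two-finger parallel gripper is mounted at the origin on the work surface. World frame = base frame: x ahead of the robot, y to its left, z up, the work surface at z = 0. Lengths are in mm, angles in rad, forces in N, time in s.
With the tool pointing down it reaches from about 275 to 1000 mm from the base axis. Payload 8.4 kg.
Tool frame: the origin (TCP) lies at the very end of the fingers, on their centre line; the grasp point (between the pads) lies 19 mm behind it; z points along the fingers, y is the direction in which the jaws open and shut (so a half turn about z gives the same grasp; the last joint's range is limited). The gripper opens to 85 mm and grips with 20 to 120 N. Pads are 22 mm wide; open, the fingers measure 114 mm over their backs; the gripper's body (76 mm by 85 mm) begins 54 mm behind the grasp point. The pads swing forward as they close: fully open they stand 13 mm farther back than shut.
Start: joints at [-1.187, 0.353, 1.633, -0, 1.155, -0.002], TCP at [235.187, -579.064, 231.281] pointing down, gripper open.
Joint ranges: [-2.63, 2.63], [-0.92, 2.1], [0.06, 2.66], [-1.3, 4.44], [0, 2.69], [-3.02, 3.02]. Speed limits (rad/s): [2.22, 2.22, 2.79, 3.14, 3.14, 3.14].

### API

Orientations are given as [roll, pitch, yaw] about the fixed x, y, z axes, in that order (R = Rz(yaw) Ry(pitch) Rx(roll)).
In Python, from rig import r gives the robot as it stands.
- The arm moves only by the tool jog_arm, never from a script. Its argument "increments" is text: rows parted by semicolons, each of 7 numbers parted by spaces: the shift along the tool's x, y, z in cm, then the turn, a rotation vector about the tool's x, y, z in rad, then the opening, from -1 (shut) to 1 (fully open). A call has exactly 8 rows; each row shifts and turns the commanded pose from where the row before left it, along the tool's axes as they then stand; what a row does not reach is not made up. A row lasts 1/10 s, in which the tool goes at most 50 mm and 8.59 degrees, less where a joint would pass 70% of its speed; a pose out of reach is approached as far as the arm can. A call with a gripper value outside its range is refused whole. The fingers move at their own pace and stop on an object; "squeeze" is the grip in N (left out, the last holds). Time passes only in rows, so rows that do not move let the fingers close, or fill a call up. It gives the time, the measured TCP pose, the force and the opening at its end, in the units of the state.
- r.sense(): the state, without advancing time (a new reading comes with each control period).
- r.grab_frame(name): name is "scene" or "top" or "wrist"; returns the picture (384x512x3 uint8, red, green, blue); there is no depth.
- r.camera_info(name): a dict with "K" (3x3 intrinsics, pixels), "rvec" (rotation vector, rad) and "tvec" (3), from world to camera coordinates, as OpenCV has them. Camera axes: x right, y down, z forward; pixel columns grow to the right and rows downward; lengths in mm; the calibration is good to about 2 mm. A picture is of the moment at which its call begins: read the wrist's pose just before it. camera_info takes no time and is no camera call; for the wrist camera it gives the pose at the moment of the call.
- r.sign_off(): hands the job in, once; it reports no verdict.
The state is a dict: "clock": time; "qpos": joint angles; "qvel": joint speeds; "joint_efforts": joint torques, N m; "eef_pos": TCP position; "tcp_rot": TCP orientation; "contact_force": force on the tool from outside, world axes, zero at the start; "wrist_torque": the same for the moment, N m; "opening": opening from 0.0 (shut) to 1.0 (fully open).
Only numpy, scipy, OpenCV 4.12 (cv2) and the standard library are available. Lean on these libraries where they do the work, as an engineer would, in place of code of your own. Each camera call takes 0.05 s, during which the arm holds its last target.

### The job

Get the sample pots ready for the analyser: stand every pot upright on the tray, each inside a printed ring of its own, and close each with one blue lid, its plug in the pot's mouth, fully seated and level. Put all the lids left over into the grey spare-lid box, and do not disturb the tip box or the two racks.

Things in the scene. Friction and masses are not known exactly. Their poses are not given: they have to be found in the camera images.
- tray: fixed flat aluminium tray 210 x 210 mm, 8 mm thick, no raised edge, printed with four blue rings (74 mm inside, 80 mm outside diameter) in a 2 x 2 grid of 85 mm pitch; origin at the centre of its underside, x and y along its edges, z up
- ring1 (a point): centre of a printed ring, on the tray's top face (8 mm above the bench), at (-42.5, -42.5) mm in the tray's frame
- ring2 (a point): centre of a printed ring, on the tray's top face (8 mm above the bench), at (-42.5, +42.5) mm in the tray's frame
- ring3 (a point): centre of a printed ring, on the tray's top face (8 mm above the bench), at (+42.5, -42.5) mm in the tray's frame
- ring4 (a point): centre of a printed ring, on the tray's top face (8 mm above the bench), at (+42.5, +42.5) mm in the tray's frame
- pot1: open round white sample pot with a red band and an orange cassette lying fixed inside, standing upright on the bench at the start; 56 mm outside diameter, 60 mm tall, wall 3.5 mm (mouth 49 mm inside), about 70 g; origin at the centre of its underside, z up its axis; may be absent (then None)
- pot2: open round white sample pot with a red band and an orange cassette lying fixed inside, standing upright on the bench at the start; 56 mm outside diameter, 60 mm tall, wall 3.5 mm (mouth 49 mm inside), about 70 g; origin at the centre of its underside, z up its axis; may be absent (then None)
- pot3: open round white sample pot with a red band and an orange cassette lying fixed inside, standing upright on the bench at the start; 56 mm outside diameter, 60 mm tall, wall 3.5 mm (mouth 49 mm inside), about 70 g; origin at the centre of its underside, z up its axis; may be absent (then None)
- pot4: open round white sample pot with a red band and an orange cassette lying fixed inside, standing upright on the bench at the start; 56 mm outside diameter, 60 mm tall, wall 3.5 mm (mouth 49 mm inside), about 70 g; origin at the centre of its underside, z up its axis; may be absent (then None)
- lid1: loose round blue lid, about 35 g: flange 64 mm diameter, 6 to 11 mm above the origin; under it a plug 40 mm diameter, 6 mm deep, that drops into a pot's mouth; on top a knob 24 mm diameter, 11 to 33 mm above the origin; origin at the centre of the plug's underside, z up its axis; seated, the flange rests on the rim and the origin is 54 mm above the pot's
- lid2: loose round blue lid, about 35 g: flange 64 mm diameter, 6 to 11 mm above the origin; under it a plug 40 mm diameter, 6 mm deep, that drops into a pot's mouth; on top a knob 24 mm diameter, 11 to 33 mm above the origin; origin at the centre of the plug's underside, z up its axis; seated, the flange rests on the rim and the origin is 54 mm above the pot's
- lid3: loose round blue lid, about 35 g: flange 64 mm diameter, 6 to 11 mm above the origin; under it a plug 40 mm diameter, 6 mm deep, that drops into a pot's mouth; on top a knob 24 mm diameter, 11 to 33 mm above the origin; origin at the centre of the plug's underside, z up its axis; seated, the flange rests on the rim and the origin is 54 mm above the pot's
- lid4: loose round blue lid, about 35 g: flange 64 mm diameter, 6 to 11 mm above the origin; under it a plug 40 mm diameter, 6 mm deep, that drops into a pot's mouth; on top a knob 24 mm diameter, 11 to 33 mm above the origin; origin at the centre of the plug's underside, z up its axis; seated, the flange rests on the rim and the origin is 54 mm above the pot's
- lid5: loose round blue lid, about 35 g: flange 64 mm diameter, 6 to 11 mm above the origin; under it a plug 40 mm diameter, 6 mm deep, that drops into a pot's mouth; on top a knob 24 mm diameter, 11 to 33 mm above the origin; origin at the centre of the plug's underside, z up its axis; seated, the flange rests on the rim and the origin is 54 mm above the pot's
- lidbox: fixed open grey plastic box for spare lids, 130 mm (its x) x 180 mm (its y), 45 mm high, walls and floor 4 mm; origin at the centre of its underside
- lidbox_in (a point): centre of the inner floor of the spare-lid box, 4 mm above the bench; axes as the box
- tipbox: bystander: closed clear pipette-tip box with a blue band, 87 x 127 mm, 59 mm high; origin at the centre of its underside
- rack: bystander: black tube rack, 100 x 126 mm, 33 mm high; origin at the centre of its underside
- tuberack: bystander: white rack of yellow-capped tubes, 100 x 140 mm, 86 mm high with the tubes; origin at the centre of its underside
Mind the look-alikes: they are no part of the job. Leave any orange look-alike of the lid5 alone.

How it is judged (in metres and radians):
At the end, for the whole second after the job is handed in: Every pot upright (3.4 deg) on the tray, axis within 12 mm of a ring centre, one per ring, with a lid seated (origin 50 to 57.5 mm above the pot's, within 8 mm of its axis) and level (3.4 deg); every other lid inside the spare-lid box, below its rim; all at rest (angle between each of pot1, pot2, pot3, pot4's own z axis and vertical below 0.06 rad and linear speed of each of pot1, pot2, pot3, pot4, lid1, lid2, lid3, lid4, lid5 below 0.02 m/s and height (world z) of each of pot1, pot2, pot3, pot4 below 0.016 m and (horizontal distance between pot1 and ring1 below 0.012 m or horizontal distance between pot1 and ring2 below 0.012 m or horizontal distance between pot1 and ring3 below 0.012 m or horizontal distance between pot1 and ring4 below 0.012 m) and ((horizontal distance between lid1 and pot1 below 0.008 m and z of lid1 in the frame of pot1 between 0.05 and 0.0575 m and angle between lid1's own z axis and vertical below 0.06 rad) or (horizontal distance between lid2 and pot1 below 0.008 m and z of lid2 in the frame of pot1 between 0.05 and 0.0575 m and angle between lid2's own z axis and vertical below 0.06 rad) or (horizontal distance between lid3 and pot1 below 0.008 m and z of lid3 in the frame of pot1 between 0.05 and 0.0575 m and angle between lid3's own z axis and vertical below 0.06 rad) or (horizontal distance between lid4 and pot1 below 0.008 m and z of lid4 in the frame of pot1 between 0.05 and 0.0575 m and angle between lid4's own z axis and vertical below 0.06 rad) or (horizontal distance between lid5 and pot1 below 0.008 m and z of lid5 in the frame of pot1 between 0.05 and 0.0575 m and angle between lid5's own z axis and vertical below 0.06 rad)) and (horizontal distance between pot2 and ring1 below 0.012 m or horizontal distance between pot2 and ring2 below 0.012 m or horizontal distance between pot2 and ring3 below 0.012 m or horizontal distance between pot2 and ring4 below 0.012 m) and ((horizontal distance between lid1 and pot2 below 0.008 m and z of lid1 in the frame of pot2 between 0.05 and 0.0575 m and angle between lid1's own z axis and vertical below 0.06 rad) or (horizontal distance between lid2 and pot2 below 0.008 m and z of lid2 in the frame of pot2 between 0.05 and 0.0575 m and angle between lid2's own z axis and vertical below 0.06 rad) or (horizontal distance between lid3 and pot2 below 0.008 m and z of lid3 in the frame of pot2 between 0.05 and 0.0575 m and angle between lid3's own z axis and vertical below 0.06 rad) or (horizontal distance between lid4 and pot2 below 0.008 m and z of lid4 in the frame of pot2 between 0.05 and 0.0575 m and angle between lid4's own z axis and vertical below 0.06 rad) or (horizontal distance between lid5 and pot2 below 0.008 m and z of lid5 in the frame of pot2 between 0.05 and 0.0575 m and angle between lid5's own z axis and vertical below 0.06 rad)) and (horizontal distance between pot3 and ring1 below 0.012 m or horizontal distance between pot3 and ring2 below 0.012 m or horizontal distance between pot3 and ring3 below 0.012 m or horizontal distance between pot3 and ring4 below 0.012 m) and ((horizontal distance between lid1 and pot3 below 0.008 m and z of lid1 in the frame of pot3 between 0.05 and 0.0575 m and angle between lid1's own z axis and vertical below 0.06 rad) or (horizontal distance between lid2 and pot3 below 0.008 m and z of lid2 in the frame of pot3 between 0.05 and 0.0575 m and angle between lid2's own z axis and vertical below 0.06 rad) or (horizontal distance between lid3 and pot3 below 0.008 m and z of lid3 in the frame of pot3 between 0.05 and 0.0575 m and angle between lid3's own z axis and vertical below 0.06 rad) or (horizontal distance between lid4 and pot3 below 0.008 m and z of lid4 in the frame of pot3 between 0.05 and 0.0575 m and angle between lid4's own z axis and vertical below 0.06 rad) or (horizontal distance between lid5 and pot3 below 0.008 m and z of lid5 in the frame of pot3 between 0.05 and 0.0575 m and angle between lid5's own z axis and vertical below 0.06 rad)) and (horizontal distance between pot4 and ring1 below 0.012 m or horizontal distance between pot4 and ring2 below 0.012 m or horizontal distance between pot4 and ring3 below 0.012 m or horizontal distance between pot4 and ring4 below 0.012 m) and ((horizontal distance between lid1 and pot4 below 0.008 m and z of lid1 in the frame of pot4 between 0.05 and 0.0575 m and angle between lid1's own z axis and vertical below 0.06 rad) or (horizontal distance between lid2 and pot4 below 0.008 m and z of lid2 in the frame of pot4 between 0.05 and 0.0575 m and angle between lid2's own z axis and vertical below 0.06 rad) or (horizontal distance between lid3 and pot4 below 0.008 m and z of lid3 in the frame of pot4 between 0.05 and 0.0575 m and angle between lid3's own z axis and vertical below 0.06 rad) or (horizontal distance between lid4 and pot4 below 0.008 m and z of lid4 in the frame of pot4 between 0.05 and 0.0575 m and angle between lid4's own z axis and vertical below 0.06 rad) or (horizontal distance between lid5 and pot4 below 0.008 m and z of lid5 in the frame of pot4 between 0.05 and 0.0575 m and angle between lid5's own z axis and vertical below 0.06 rad)) and ((height (world z) of lid1 between 0.05 and 0.075 m and horizontal distance between lid1 and tray below 0.085 m) or (x of lid1 in the frame of lidbox_in between -0.063 and 0.063 m and y of lid1 in the frame of lidbox_in between -0.088 and 0.088 m and z of lid1 in the frame of lidbox_in below 0.041 m)) and ((height (world z) of lid2 between 0.05 and 0.075 m and horizontal distance between lid2 and tray below 0.085 m) or (x of lid2 in the frame of lidbox_in between -0.063 and 0.063 m and y of lid2 in the frame of lidbox_in between -0.088 and 0.088 m and z of lid2 in the frame of lidbox_in below 0.041 m)) and ((height (world z) of lid3 between 0.05 and 0.075 m and horizontal distance between lid3 and tray below 0.085 m) or (x of lid3 in the frame of lidbox_in between -0.063 and 0.063 m and y of lid3 in the frame of lidbox_in between -0.088 and 0.088 m and z of lid3 in the frame of lidbox_in below 0.041 m)) and ((height (world z) of lid4 between 0.05 and 0.075 m and horizontal distance between lid4 and tray below 0.085 m) or (x of lid4 in the frame of lidbox_in between -0.063 and 0.063 m and y of lid4 in the frame of lidbox_in between -0.088 and 0.088 m and z of lid4 in the frame of lidbox_in below 0.041 m)) and ((height (world z) of lid5 between 0.05 and 0.075 m and horizontal distance between lid5 and tray below 0.085 m) or (x of lid5 in the frame of lidbox_in between -0.063 and 0.063 m and y of lid5 in the frame of lidbox_in between -0.088 and 0.088 m and z of lid5 in the frame of lidbox_in below 0.041 m))); the robot touches nothing.
It fails at once if the tip box is shifted by more than 25 mm (distance of tipbox from where it was at the start of the episode above 0.025 m).
It fails at once if the black rack is shifted by more than 25 mm (distance of rack from where it was at the start of the episode above 0.025 m).
It fails at once if the white tube rack is shifted by more than 25 mm (distance of tuberack from where it was at the start of the episode above 0.025 m).
Of pot1, pot2, pot3, pot4 only 3 to 4 are there at a start; the rules pass over those that are not, and their reading is None.
At some moment in a run one of pot1, pot2, pot3, pot4 may be knocked a few centimetres aside while the robot is not near it.
Once in a run the grip may slacken for a moment while it holds something.
It also fails if it takes over 210 s, if anything falls off the work surface, if the arm or the gripper's body presses on something with over 40 N, if the wrist force passes 120 N, or if a joint passes its speed limit or range.

## Working session

There is one attempt and no reset: what is moved stays moved. The work goes in short steps, Python scripts to look and compute and a tool call to move; the robot and the scene stay as the last step left them, time stands still between calls to the robot, and variables do not carry over. Pictures are saved under pics/ and viewed, and the job is handed in when it is done.

Besides the shell and the picture viewer there is one more tool, called after "Emit:" as name(argument=value, ...), one argument or row to a line, values as JSON. jog_arm: Moves the arm, as the interface text tells. Its arguments: {"type":"object","properties":{"increments":{"type":"string"},"squeeze":{"type":"number"}},"required":["increments"]}

```bash
ls; mkdir -p pics; python3 - <<'E'
from rig import r
import cv2
s=r.sense();print(s)
for n in ("scene","top","wrist"):
    print(n,r.camera_info(n))
    f=r.grab_frame(n);cv2.imwrite(f"pics/{n}0.png",cv2.resize(f[:,:,::-1],(800,600),interpolation=cv2.INTER_CUBIC))
E
```

```text
pics
{'clock': 0.0, 'qpos': array([-1.18739177e+00,  3.53618760e-01,  1.63409856e+00, -1.97188343e-05,
        1.15519849e+00, -2.41804925e-03]), 'qvel': array([ 0.00110438, -0.00147012, -0.00115416,  0.00159537, -0.00052883,
        0.00030776]), 'joint_efforts': array([-1.71861075e-06, -6.05262065e+01, -3.42072129e+01,  6.75211140e-05,
        9.49224952e-03,  4.32448121e-05]), 'eef_pos': array([ 235.01538724, -578.64256219,  230.59525342]), 'tcp_rot': array([-3.14026946e+00,  1.48302171e-05,  3.85830593e-01]), 'contact_force': array([-0.51194617, -0.38352417, -1.37241245]), 'wrist_torque': array([-0.01874025, -0.0228309 ,  0.01526704]), 'opening': 1.0026966570133402}
scene {'K': array([[374.40026614,   0.        , 251.3541956 ],
       [  0.        , 374.40026614, 194.93232285],
       [  0.        ,   0.        ,   1.        ]]), 'rvec': array([ 2.27058996,  1.26348237, -0.39123341]), 'tvec': array([-280.65544453, -362.77913344, 1207.86003202])}
top {'K': array([[473.4774532 ,   0.        , 252.07713696],
       [  0.        , 473.4774532 , 186.87234841],
       [  0.        ,   0.        ,   1.        ]]), 'rvec': array([ 2.1877492 , -2.19928024,  0.10798906]), 'tvec': array([  -9.85607698,  569.46717736, 1451.23650867])}
wrist {'K': array([[284.65647894,   0.        , 253.42585682],
       [  0.        , 284.65647894, 184.40603244],
       [  0.        ,   0.        ,   1.        ]]), 'rvec': array([-2.37692986,  1.60209748,  0.25957395]), 'tvec': array([-623.15262507,  -38.89960949,  379.90862035])}
```

View pics/top0.png

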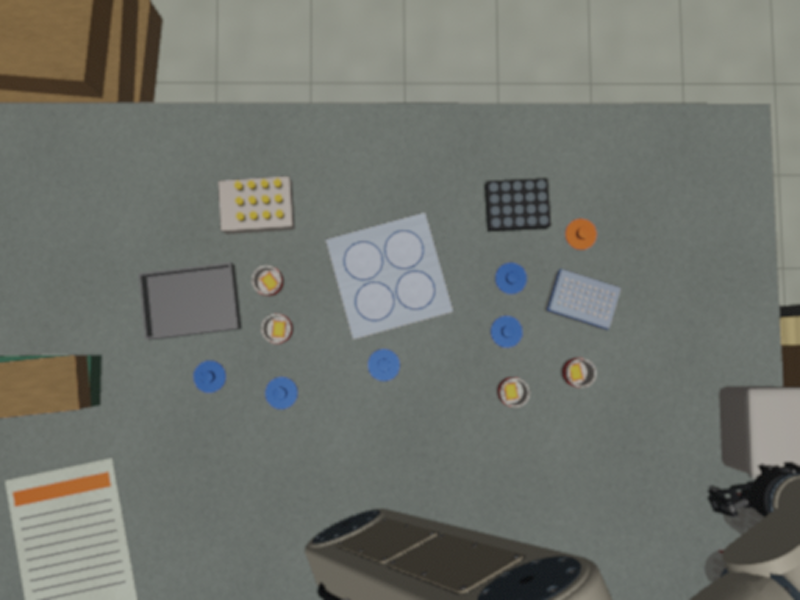

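View pics/scene0.png

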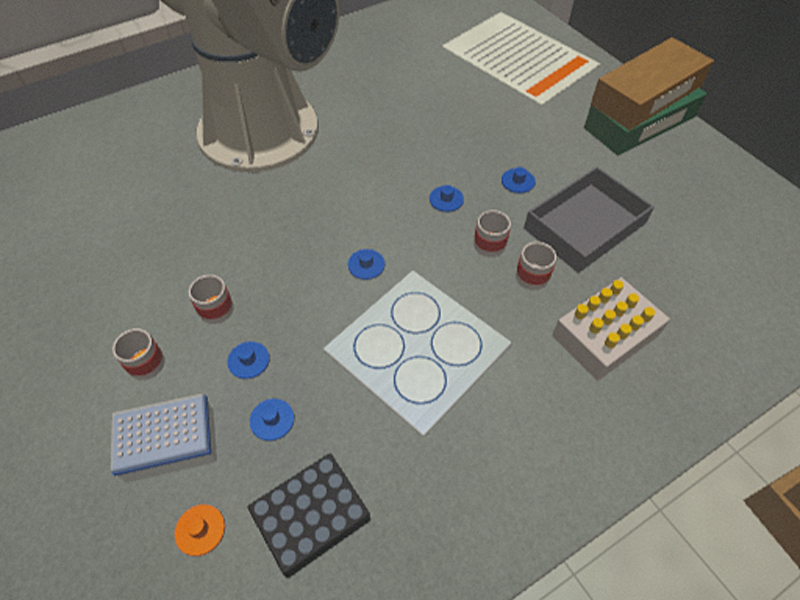

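View pics/wrist0.png

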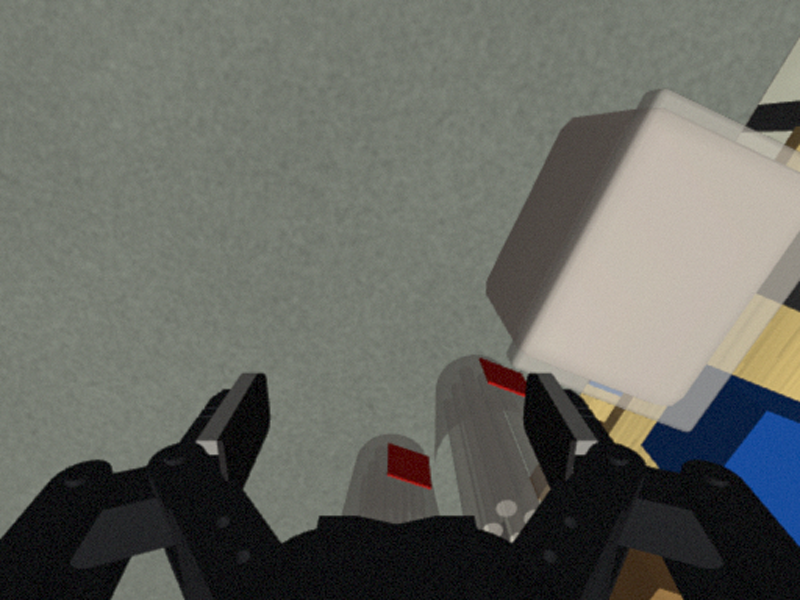

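```bash
cat > h.py <<'E'
import numpy as np, cv2
from rig import r
def cam(n):
    c=r.camera_info(n); R,_=cv2.Rodrigues(np.array(c['rvec'],float)); return np.array(c['K']),R,np.array(c['tvec'],float)
def proj(P,c):
    K,R,t=c; q=(np.atleast_2d(P)@R.T+t)@K.T; return q[:,:2]/q[:,2:]
def unproj(uv,z,c):
    K,R,t=c; uv=np.atleast_2d(uv); d=np.c_[uv,np.ones(len(uv))]@np.linalg.inv(K).T@R; o=-R.T@t
    return o+d*((z-o[2])/d[:,2])[:,None]
def tri(obs):
    A=[];b=[]
    for uv,c in obs:
        K,R,t=c; d=np.linalg.inv(K)@[*uv,1]@R; d/=np.linalg.norm(d); M=np.eye(3)-np.outer(d,d); A.append(M); b.append(M@(-R.T@t))
    return np.linalg.solve(sum(A),sum(b))
def circ(x,y,z,rad,n=60):
    a=np.linspace(0,2*np.pi,n); return np.c_[x+rad*np.cos(a),y+rad*np.sin(a),0*a+z]
def blobs(f,lo,hi,mn=60):
    h=cv2.cvtColor(f,cv2.COLOR_RGB2HSV); m=cv2.inRange(h,np.array(lo),np.array(hi))
    n,l,st,ce=cv2.connectedComponentsWithStats(m); out=[]
    for i in range(1,n):
        if st[i,4]>=mn: out.append((ce[i],st[i,4],l==i))
    return out
BLUE=((105,160,60),(125,255,255))
E
python3 - <<'E'
from h import *
for n in ("top","scene"):
    f=r.grab_frame(n);cv2.imwrite(f"pics/{n}_raw.png",f[:,:,::-1]);c=cam(n)
    print(n,r.sense()['clock'])
    for ce,a,m in blobs(f,*BLUE):
        p=np.argwhere(m)[:,::-1].astype(np.int32);hull=cv2.convexHull(p);e=cv2.fitEllipse(hull)
        print(ce.round(1),a,np.round(e[0],1),np.round(e[1],1),unproj(e[0],11,c).round(0))
f=cv2.imread("pics/top_raw.png")
cv2.imwrite("pics/topcrop.png",cv2.resize(f[105:275,85:405],(800,425),interpolation=cv2.INTER_CUBIC))
f=cv2.imread("pics/scene_raw.png")
cv2.imwrite("pics/scenecrop.png",cv2.resize(f[95:365,60:440],(800,568),interpolation=cv2.INTER_CUBIC))
E
```

```text
top 0.2
[328.8 174.5] 82 [327.8 175.1] [10.2 14. ] [[ 606. -252.   11.]]
[130.5 239.9] 84 [131.1 240. ] [11.7 14.8] [[407. 362.  11.]]
scene 0.25
[331.1 115.3] 201 [331.1 114.8] [15.1 20.5] [[408. 355.  11.]]
[285.2 127.1] 218 [285.4 126.8] [15.6 21. ] [[377. 213.  11.]]
[233.8 168.7] 267 [233.8 168.6] [17.8 22.5] [[430.   9.  11.]]
[158.4 230.1] 411 [158.4 230.1] [21.8 26.2] [[ 495. -237.   11.]]
[173.4 268.1] 501 [173.4 268.2] [24.8 28.1] [[ 603. -248.   11.]]
```

View pics/topcrop.png

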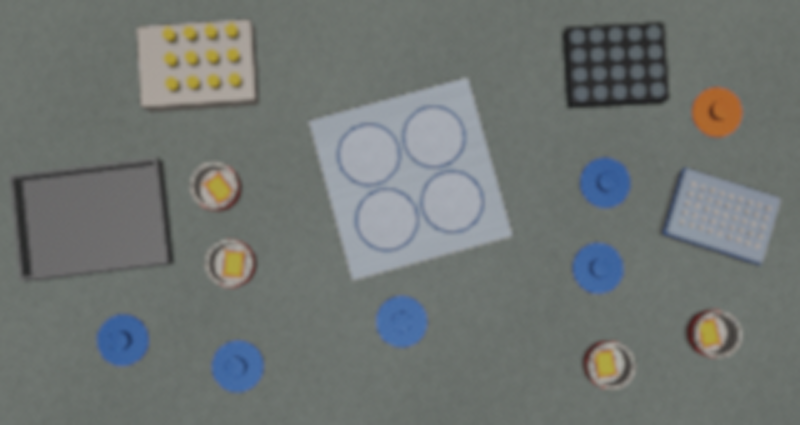

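View pics/scenecrop.png

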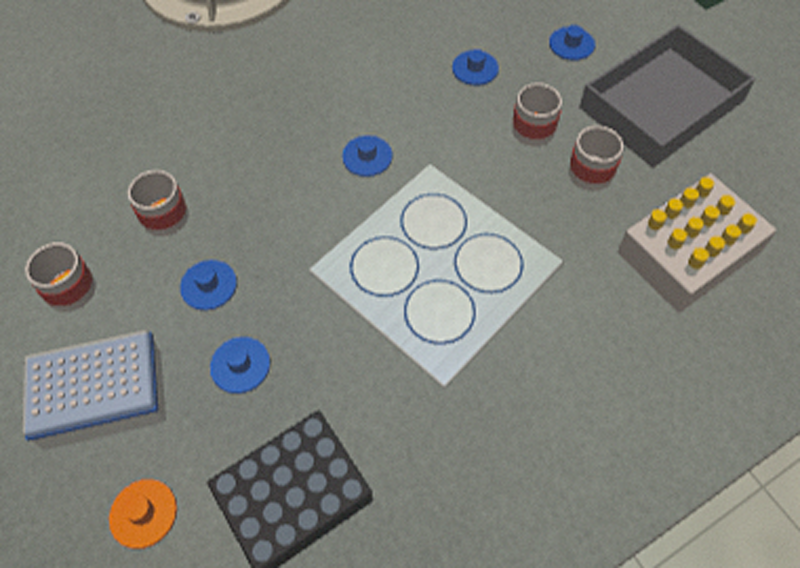

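```bash
cat > m0.py <<'E'
from h import *
ct,cs=cam('top'),cam('scene')
T=lambda p:(np.array(p)+.5)/2.5-.5+[85,105]
S=lambda p:(np.array(p)+.5)/(800/380)-.5+[60,95]
ft=cv2.imread('pics/top_raw.png')[:,:,::-1].copy();fs=cv2.imread('pics/scene_raw.png')[:,:,::-1].copy()
def ell(f,lo,hi,mn):
    o=[]
    for ce,a,m in blobs(f,lo,hi,mn):
        hull=cv2.convexHull(np.argwhere(m)[:,::-1].astype(np.int32));o.append((np.array(cv2.fitEllipse(hull)[0]),a))
    return o
tb=ell(ft,(105,110,60),(125,255,255),150);sb=ell(fs,*BLUE,150)
print('lids')
for u,a in tb:
    w=unproj(u,11,ct)[0]
    v=min(sb,key=lambda s:np.linalg.norm(unproj(s[0],11,cs)[0]-w))[0]
    print(u.round(1),a,w.round(1),unproj(v,11,cs)[0].round(1),tri([(u,ct),(v,cs)]).round(1))
for nm,z,prs in [('pots',60,[((215,186),(599,145)),((230,263),(538,102)),((609,364),(155,191)),((714,333),(54,267))]),
  ('rings',8,[((387,219),(434,221)),((452,201),(384,267)),((369,154),(489,263)),((434,136),(439,312))]),
  ('box',45,[((161,161),(656,144)),((14,177),(752,79)),((25,279),(678,28)),((172,263),(582,92))])]:
    print(nm)
    for a,b in prs: print(tri([(T(a),ct),(S(b),cs)]).round(1),unproj(T(a),z,ct)[0].round(1),unproj(S(b),z,cs)[0].round(1))
print('corners')
for a in [(468,79),(309,121),(352,279),(512,236)]: print(unproj(T(a),8,ct)[0].round(1))
E
python3 m0.py
```

```text
lids
[326.6 177.6] 303 [ 598.5 -247.9   11. ] [ 602.6 -248.    11. ] [ 599.3 -248.4    4.6]
[323.7 211.8] 307 [ 491.1 -237.    11. ] [ 495.4 -237.2   11. ] [ 491.4 -237.5    4.9]
[245.1 233.2] 301 [425.7   9.4  11. ] [430.   9.  11.] [426.   10.1   5.9]
[133.7 240.6] 321 [405.4 353.9  11. ] [408.4 354.6  11. ] [406.1 355.4   8.7]
[179.5 251.2] 315 [371.9 212.5  11. ] [376.8 212.5  11. ] [372.4 214.3   6.1]
pots
[593.4 236.7  54.9] [591.1 233.9  60. ] [597.6 235.4  60. ]
[499.4 217.6  53.8] [498.  215.2  60. ] [504.4 215.1  60. ]
[ 373.7 -241.1   52.2] [ 374.  -240.3   60. ] [ 380.3 -240.9   60. ]
[ 409.8 -372.1   49.4] [ 410.3 -368.4   60. ] [ 417.6 -371.5   60. ]
rings
[554.7  28.    6.1] [553.6  26.4   8. ] [556.7  28.8   8. ]
[576.8 -54.6   3.9] [575.8 -55.4   8. ] [579.4 -54.6   8. ]
[637.1  50.3   6. ] [635.7  48.7   8. ] [639.   51.2   8. ]
[659.3 -32.4   5.1] [658.2 -33.3   8. ] [661.1 -32.3   8. ]
box
[624.7 303.3  46. ] [623.5 302.1  45. ] [625.3 305.7  45. ]
[607.  482.7  43.4] [604.5 480.   45. ] [609.6 483.9  45. ]
[483.3 468.7  40.6] [480.5 464.4  45. ] [488.4 468.   45. ]
[500.7 291.9  30.5] [498.8 287.5  45. ] [510.9 283.1  45. ]
corners
[730.9 -77.    8. ]
[677.8 124.1   8. ]
[478.7  70.4   8. ]
[ 531.4 -130.4    8. ]
```

Emit:
jog_arm(
  increments="0 0 0 0 0 0.129 1;0 0 0 0 0 0.129 1;0 0 0 0 0 0.129 1;2.8 -3.6 0 0 0 0 1;2.8 -3.6 0 0 0 0 1;2.8 -3.6 0 0 0 0 1;2.8 -3.6 0 0 0 0 1;2.8 -3.6 0 0 0 0 1",
  squeeze=40,
)

```text
clock: 1.05
eef_pos: [376.2, -397.7, 231.4]
tcp_rot: [3.141, -0.0, -0.002]
contact_force: [0.3, -0.5, -0.5]
opening: 1.001
```

```bash
cat > look.py <<'E'
import sys
from h import *
def snap(n,name):
    s=r.sense();c=cam(n);f=r.grab_frame(n)
    np.savez(f'pics/{name}.npz',f=f,K=c[0],R=c[1],t=c[2],pos=s['eef_pos'])
    return s,c,f
def overlay(name,pts3=[],circs=[]):
    d=np.load(f'pics/{name}.npz');c=(d['K'],d['R'],d['t']);g=cv2.resize(d['f'][:,:,::-1],None,fx=1.5625,fy=1.5625,interpolation=cv2.INTER_CUBIC)
    for P in circs:
        q=proj(P,c)*1.5625; cv2.polylines(g,[q.round().astype(np.int32)],True,(0,255,0),1)
    cv2.imwrite(f'pics/{name}.png',g)
E
python3 - <<'E'
from look import *
s,c,f=snap('wrist','w1'); print(s['eef_pos'],'cam at',-c[1].T@c[2])
overlay('w1',circs=[circ(412,-370,60,28),circ(376,-241,60,28)])
E
```

```text
[ 376.18335115 -397.72529148  231.35004376] cam at [ 457.13828709 -396.73249191  372.74219817]
```

View pics/w1.png

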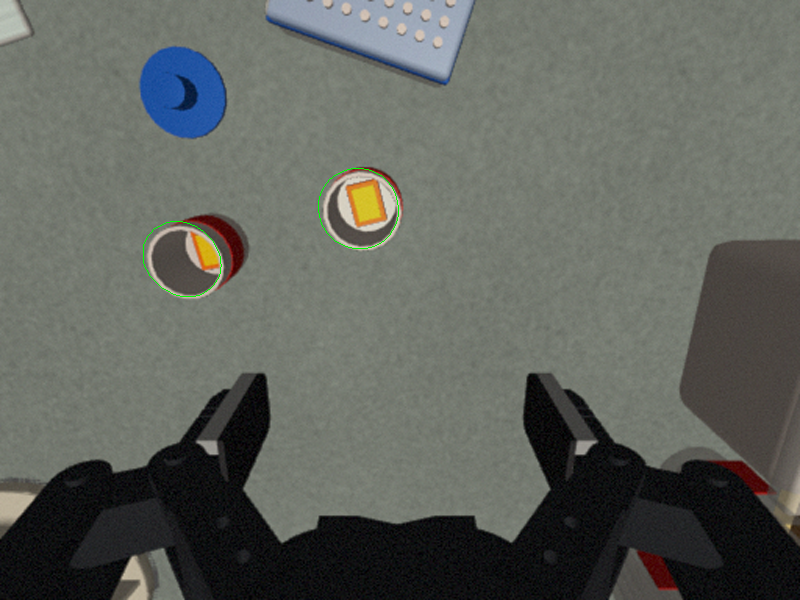

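Emit:
jog_arm(
  increments="3.6 -2.8 0 0 0 0 1;0 0 4.5 0 0 0 1;0 0 4.5 0 0 0 1;0 0 4.5 0 0 0 1;0 0 4.5 0 0 0 1;0 0 2.8 0 0 0 1;0 0 0 0 0 0 1;0 0 0 0 0 0 0",
)

```text
clock: 1.9
eef_pos: [411.5, -371.4, 23.6]
tcp_rot: [-3.141, 0.0, -0.001]
contact_force: [-0.3, -0.0, 0.5]
opening: 0.858
```

Emit:
jog_arm(
  increments="0 0 0 0 0 0 -1;0 0 0 0 0 0 -1;0 0 0 0 0 0 -1;0 0 0 0 0 0 -1;0 0 0 0 0 0 -1;0 0 0 0 0 0 -1;0 0 -1 0 0 0 -1;0 0 -2 0 0 0 -1",
)

```text
clock: 2.7
eef_pos: [411.0, -370.8, 53.8]
tcp_rot: [-3.141, 0.001, -0.001]
contact_force: [1.0, -0.2, 0.0]
opening: 0.637
```

Emit:
jog_arm(
  increments="0 0 -4 0 0 0 -1;0 0 -4 0 0 0 -1;0 0 -3 0 0 0 -1;2.5 -3.4 0 0 0 0 -1;2.5 -3.4 0 0 0 0 -1;2.5 -3.4 0 0 0 0 -1;2.5 -3.4 0 0 0 0 -1;2.5 -3.4 0 0 0 0 -1",
)

```text
clock: 3.5
eef_pos: [537.6, -200.0, 164.9]
tcp_rot: [3.141, -0.002, -0.001]
contact_force: [0.7, 0.1, -0.9]
opening: 0.639
```

Emit:
jog_arm(
  increments="2.5 -3.4 0 0 0 0 -1;2.5 -3.4 0 0 0 0 -1;2.5 -3.4 0 0 0 0 -1;2.5 -3.4 0 0 0 0 -1;0 0 0 0 0 0 -1;0 0 0 0 0 0 -1;0 0 0 0 0 0 -1;0 0 0 0 0 0 -1",
)

```text
clock: 4.3
eef_pos: [636.1, -66.7, 163.7]
tcp_rot: [3.141, 0.0, -0.002]
contact_force: [0.0, 0.7, 0.2]
opening: 0.641
```

```bash
python3 - <<'E'
from look import *
s,c,f=snap('wrist','w2'); print(s['eef_pos'],s['opening'])
overlay('w2',circs=[circ(x,y,8,37) for x,y in [(555,27.6),(577.5,-55),(637.3,50),(659.6,-33)]])
E
```

```text
[636.10222849 -66.65099747 163.70096864] 0.6405665486171016
```

View pics/w2.png

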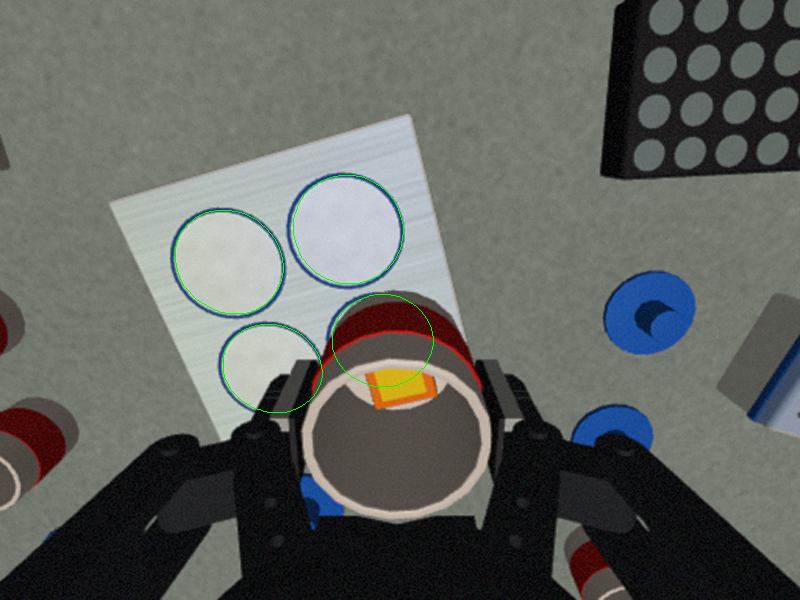

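```bash
python3 - <<'E'
from look import *
d=np.load('pics/w2.npz');c=(d['K'],d['R'],d['t'])
for z in (195,201,205):print(unproj(np.array([(397,438)])/1.5625,z,c))
E
```

```text
[[634.38037936 -65.68220482 195.        ]]
[[638.88785323 -65.68480929 201.        ]]
[[641.8928358 -65.6865456 205.       ]]
```

Emit:
jog_arm(
  increments="2.4 -3.4 0 0 0 0 -1;0 0 4 0 0 0 -1;0 0 4 0 0 0 -1;0 0 3 0 0 0 -1;0 0 1.5 0 0 0 -1;0 0 0.6 0 0 0 -1;0 0 0 0 0 0 -1;0 0 0 0 0 0 0.6",
)

```text
clock: 5.15
eef_pos: [661.7, -32.2, 33.6]
tcp_rot: [3.141, -0.002, -0.002]
contact_force: [-0.7, -0.3, 0.5]
opening: 0.793
```

Emit:
jog_arm(
  increments="0 0 0 0 0 0 0.6;0 0 0 0 0 0 0.6;0 0 -3 0 0 0 0.6;0 0 -4 0 0 0 0.6;0 0 -4 0 0 0 0.6;0 0 -4 0 0 0 0.6;-3.5 4 0 0 0 0 1;-3.5 4 0 0 0 0 1",
)

```text
clock: 5.95
eef_pos: [595.6, -107.0, 184.1]
tcp_rot: [3.141, -0.004, 0.001]
contact_force: [0.3, -0.7, 0.2]
opening: 0.996
```

```bash
python3 - <<'E'
from look import *
s,c,f=snap('wrist','w3'); print(s['eef_pos'],s['opening'])
overlay('w3',circs=[circ(x,y,8,37) for x,y in [(555,27.6),(577.5,-55),(637.3,50),(660,-32.5)]]+[circ(660,-32.5,68,28)])
E
```

```text
[ 595.60029583 -106.99300907  184.13871811] 0.9957511689430584
```

View pics/w3.png

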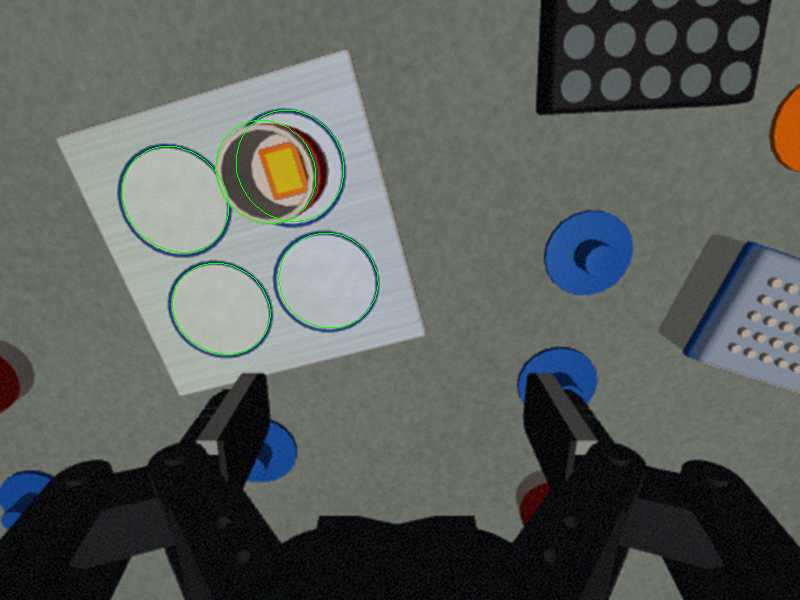

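Emit:
jog_arm(
  increments="-3.6 2.2 0 0 0 0 1;-3.6 2.2 0 0 0 0 1;-3.6 2.2 0 0 0 0 1;-3.6 2.2 0 0 0 0 1;-3.6 2.2 0 0 0 0 1;-3 2.2 0 0 0 0 1;0 0 0 0 0 0 1;0 0 0 0 0 0 1",
)

```text
clock: 6.8
eef_pos: [384.6, -239.0, 182.7]
tcp_rot: [3.141, -0.001, -0.003]
contact_force: [-0.2, 0.1, 0.0]
opening: 1.0
```

```bash
python3 - <<'E'
from look import *
s,c,f=snap('wrist','w4'); print(s['eef_pos'],s['opening'])
overlay('w4',circs=[circ(376.5,-243,60,28),circ(491.4+2,-237.3,11,32)])
E
```

```text
[ 384.59986202 -239.03332584  182.6611567 ] 1.0000620128741151
```

View pics/w4.png

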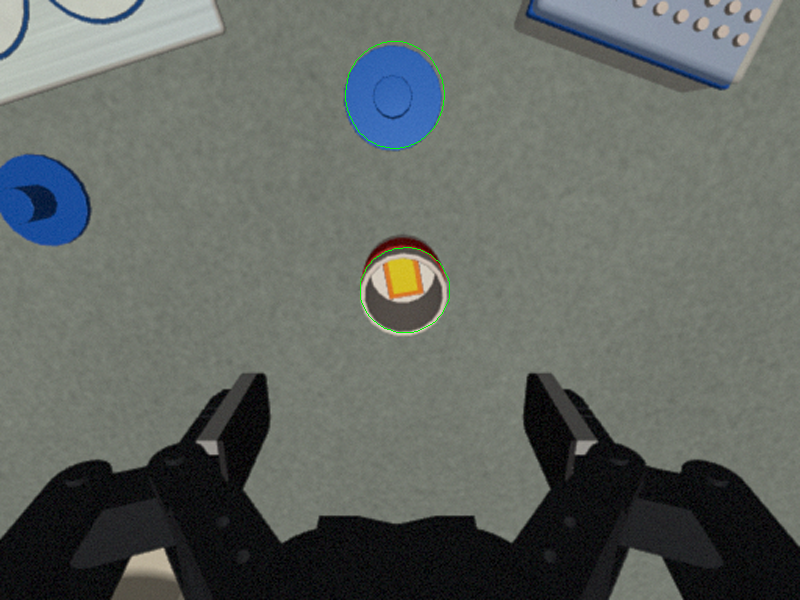

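Emit:
jog_arm(
  increments="-1 0.3 3 0 0 0 1;0 0 4.5 0 0 0 1;0 0 4.5 0 0 0 1;0 0 3 0 0 0 1;0 0 1 0 0 0 1;0 0 0 0 0 0 1;0 0 0 0 0 0 -1;0 0 0 0 0 0 -1",
)

```text
clock: 7.65
eef_pos: [376.1, -242.1, 23.7]
tcp_rot: [3.14, -0.002, -0.001]
contact_force: [0.3, -1.5, 1.0]
opening: 0.691
```

Emit:
jog_arm(
  increments="0 0 0 0 0 0 -1;0 0 0 0 0 0 -1;0 0 0 0 0 0 -1;0 0 0 0 0 0 -1;0 0 -2 0 0 0 -1;0 0 -4 0 0 0 -1;0 0 -4 0 0 0 -1;0 0 -4 0 0 0 -1",
)

```text
clock: 8.45
eef_pos: [374.7, -241.5, 165.1]
tcp_rot: [3.141, -0.002, -0.001]
contact_force: [-0.1, -1.4, -1.6]
opening: 0.646
```

Emit:
jog_arm(
  increments="2.9 -2.66 0 0 0 0 -1;2.9 -2.66 0 0 0 0 -1;2.9 -2.66 0 0 0 0 -1;2.9 -2.66 0 0 0 0 -1;2.9 -2.66 0 0 0 0 -1;2.9 -2.66 0 0 0 0 -1;2.9 -2.66 0 0 0 0 -1;0 0 0 0 0 0 -1",
)

```text
clock: 9.25
eef_pos: [581.7, -52.7, 164.0]
tcp_rot: [-3.141, -0.005, 0.001]
contact_force: [1.0, -0.5, -0.9]
opening: 0.643
```

```bash
python3 - <<'E'
from look import *
s,c,f=snap('wrist','w5'); print(s['eef_pos'],s['opening'])
z=s['eef_pos'][2]-24+60
overlay('w5',circs=[circ(x,y,8,37) for x,y in [(577.5,-55),(637.3,50),(660,-32.5)]]+[circ(660,-32.5,68,28),circ(s['eef_pos'][0],s['eef_pos'][1],z,28)])
E
```

```text
[581.73987545 -52.73603747 164.0466797 ] 0.6426168552510616
```

View pics/w5.png

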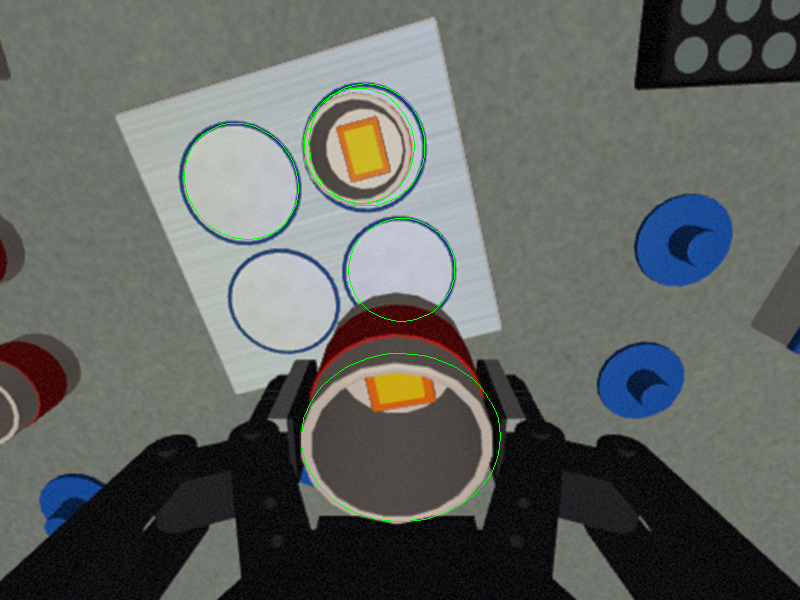

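Emit:
jog_arm(
  increments="0 0 4 0 0 0 -1;0 0 4 0 0 0 -1;0 0 3 0 0 0 -1;0 0 1.5 0 0 0 -1;0 0 0.6 0 0 0 -1;0 0 0 0 0 0 -1;0 0 0 0 0 0 0.55;0 0 0 0 0 0 0.55",
)

```text
clock: 10.1
eef_pos: [578.8, -55.9, 32.6]
tcp_rot: [3.141, -0.002, -0.002]
contact_force: [0.0, 0.8, -0.2]
opening: 0.775
```

Emit:
jog_arm(
  increments="0 0 0 0 0 0 0.55;0 0 -3 0 0 0 0.55;0 0 -4 0 0 0 0.55;0 0 -4 0 0 0 0.55;-1 -3.5 -3 0 0 0 0.6;-1 -4.5 0 0 0 0 1;-1 -4.5 0 0 0 0 1;-1 -4.5 0 0 0 0 1",
)

```text
clock: 10.9
eef_pos: [537.9, 115.9, 172.1]
tcp_rot: [-3.141, -0.001, -0.002]
contact_force: [0.6, 0.1, 0.4]
opening: 0.999
```

Emit:
jog_arm(
  increments="-1.2 -3.4 0 0 0 0 1;-1.2 -3.4 0 0 0 0 1;-1.2 -3.2 0 0 0 0 1;0 0 0 0 0 0 1;0 0 0 0 0 0 1;0 0 0 0 0 0 1;0 0 0 0 0 0 1;0 0 0 0 0 0 1",
)

```text
clock: 11.7
eef_pos: [502.6, 213.7, 171.3]
tcp_rot: [3.141, -0.0, -0.003]
contact_force: [0.1, 0.5, 1.1]
opening: 1.005
```

```bash
python3 - <<'E'
from look import *
s,c,f=snap('wrist','w6'); print(s['eef_pos'],s['opening'])
overlay('w6',circs=[circ(501,216,60,28),circ(594.5,235.4,60,28),circ(660,-32.5,68,28),circ(577.5,-55,68,28)])
E
```

```text
[502.64035645 213.67047477 171.29385298] 1.0052726800590057
```

View pics/w6.png

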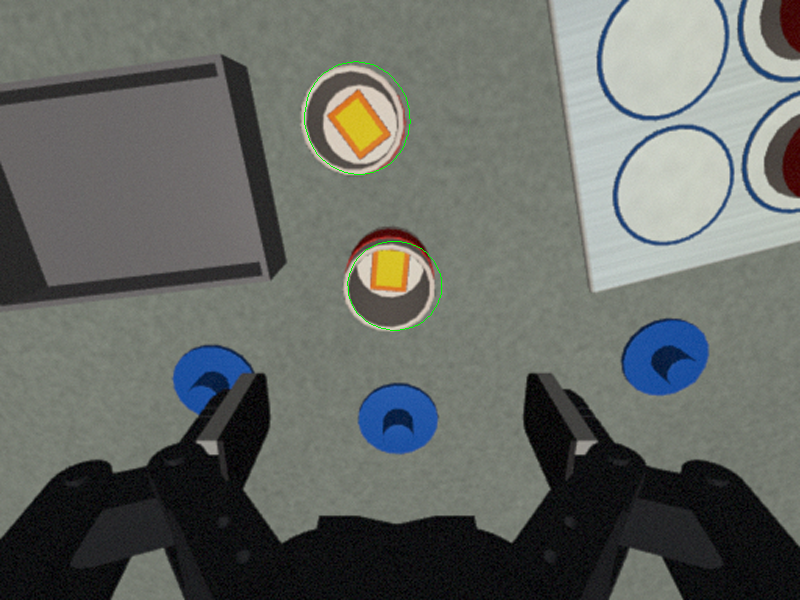

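Emit:
jog_arm(
  increments="-0.2 -0.4 4 0 0 0 0.75;0 0 4 0 0 0 0.75;0 0 4 0 0 0 0.75;0 0 2 0 0 0 0.75;0 0 0.8 0 0 0 0.75;0 0 0 0 0 0 0.75;0 0 0 0 0 0 -1;0 0 0 0 0 0 -1",
)

```text
clock: 12.55
eef_pos: [501.4, 218.9, 24.9]
tcp_rot: [-3.141, -0.002, -0.001]
contact_force: [-0.5, 0.3, -0.2]
opening: 0.649
```

Emit:
jog_arm(
  increments="0 0 0 0 0 0 -1;0 0 0 0 0 0 -1;0 0 0 0 0 0 -1;0 0 0 0 0 0 -1;0 0 -2 0 0 0 -1;0 0 -4 0 0 0 -1;0 0 -4 0 0 0 -1;0 0 -4 0 0 0 -1",
)

```text
clock: 13.35
eef_pos: [500.1, 218.5, 165.4]
tcp_rot: [-3.141, -0.001, -0.001]
contact_force: [-0.2, 0.1, -0.4]
opening: 0.647
```

Emit:
jog_arm(
  increments="2.74 3.37 0 0 0 0 -1;2.74 3.37 0 0 0 0 -1;2.74 3.37 0 0 0 0 -1;2.74 3.37 0 0 0 0 -1;2.74 3.37 0 0 0 0 -1;0 0 0 0 0 0 -1;0 0 0 0 0 0 -1;0 0 0 0 0 0 -1",
)

```text
clock: 14.15
eef_pos: [636.4, 50.5, 163.4]
tcp_rot: [-3.141, 0.0, -0.001]
contact_force: [-1.2, -0.0, -0.9]
opening: 0.652
```

```bash
python3 - <<'E'
from look import *
s,c,f=snap('wrist','w7'); print(s['eef_pos'],s['opening'])
z=s['eef_pos'][2]-24+60
overlay('w7',circs=[circ(x,y,8,37) for x,y in [(577.5,-55),(637.3,50),(660,-32.5)]]+[circ(660,-32.5,68,28),circ(s['eef_pos'][0],s['eef_pos'][1],z,28)])
E
```

```text
[636.37101059  50.46486355 163.44653471] 0.6523224296027745
```

View pics/w7.png

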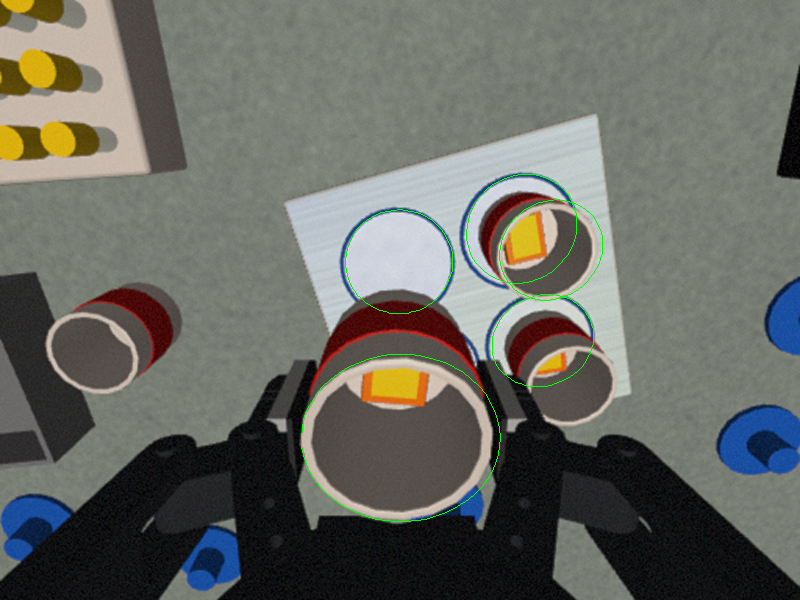

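Emit:
jog_arm(
  increments="0 0 4 0 0 0 -1;0 0 4 0 0 0 -1;0 0 3 0 0 0 -1;0 0 1.5 0 0 0 -1;0 0 0.5 0 0 0 -1;0 0 0 0 0 0 -1;0 0 0 0 0 0 0.55;0 0 0 0 0 0 0.55",
)

```text
clock: 15.0
eef_pos: [638.0, 50.3, 34.6]
tcp_rot: [-3.141, -0.002, -0.001]
contact_force: [-0.7, 0.1, 0.1]
opening: 0.775
```

Emit:
jog_arm(
  increments="0 0 0 0 0 0 0.55;0 0 -3 0 0 0 0.55;0 0 -4 0 0 0 0.55;0 0 -4 0 0 0 0.55;-0.8 -4 -3 0 0 0 0.6;-0.8 -4.5 0 0 0 0 0.75;-0.8 -4.5 0 0 0 0 0.75;-0.8 -4.5 0 0 0 0 0.75",
)

```text
clock: 15.8
eef_pos: [605.3, 226.0, 173.9]
tcp_rot: [-3.141, -0.002, -0.002]
contact_force: [-0.4, 0.2, -0.3]
opening: 0.876
```

```bash
python3 - <<'E'
from look import *
s,c,f=snap('wrist','w8'); print(s['eef_pos'],s['opening'])
overlay('w8',circs=[circ(x,y,8,37) for x,y in [(577.5,-55),(637.3,50),(555,27.6)]]+[circ(637,50,68,28),circ(594,237.5,60,28)])
E
```

```text
[605.26777159 225.99543212 173.93736194] 0.8756004590129971
```

View pics/w8.png

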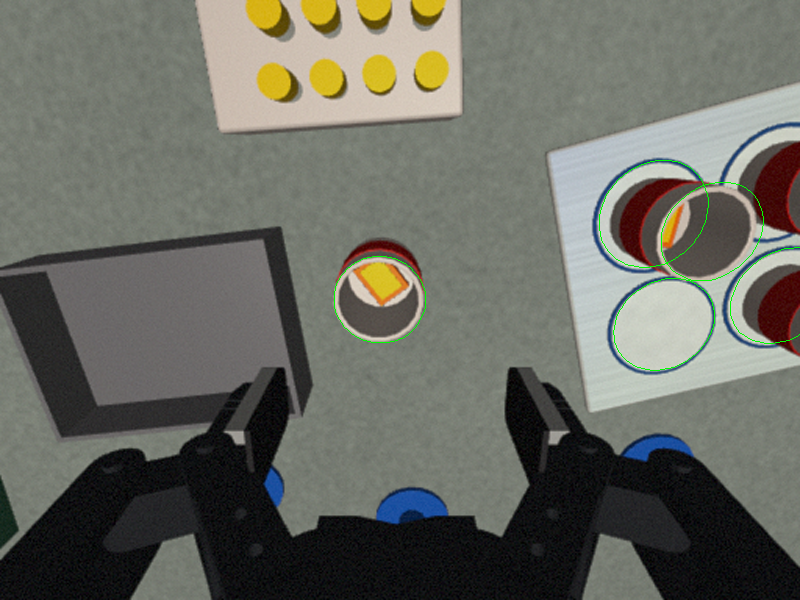

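Emit:
jog_arm(
  increments="-1.1 -1.2 2 0 0 0 0.65;0 0 4 0 0 0 0.65;0 0 4 0 0 0 0.65;0 0 3 0 0 0 0.65;0 0 2 0 0 0 0.65;0 0 0 0 0 0 0.65;0 0 0 0 0 0 -1;0 0 0 0 0 0 -1",
)

```text
clock: 16.65
eef_pos: [595.5, 236.7, 24.6]
tcp_rot: [-3.141, -0.002, -0.001]
contact_force: [0.3, 1.0, -0.5]
opening: 0.652
```

Emit:
jog_arm(
  increments="0 0 0 0 0 0 -1;0 0 0 0 0 0 -1;0 0 0 0 0 0 -1;0 0 -2 0 0 0 -1;0 0 -4 0 0 0 -1;0 0 -4 0 0 0 -1;0 0 -4 0 0 0 -1;0 0 0 0 0 0 -1",
)

```text
clock: 17.45
eef_pos: [597.8, 237.8, 169.3]
tcp_rot: [-3.138, -0.009, -0.001]
contact_force: [1.1, -0.1, -0.7]
opening: 0.653
```

Emit:
jog_arm(
  increments="-0.78 4.2 0 0 0 0 -1;-0.78 4.2 0 0 0 0 -1;-0.78 4.2 0 0 0 0 -1;-0.78 4.2 0 0 0 0 -1;-0.78 4.2 0 0 0 0 -1;0 0 0 0 0 0 -1;0 0 0 0 0 0 -1;0 0 0 0 0 0 -1",
)

```text
clock: 18.25
eef_pos: [555.3, 27.1, 162.7]
tcp_rot: [-3.141, 0.0, -0.001]
contact_force: [0.1, -0.2, -0.5]
opening: 0.656
```

```bash
python3 - <<'E'
from look import *
s,c,f=snap('wrist','w9'); print(s['eef_pos'],s['opening'])
z=s['eef_pos'][2]-24+60
overlay('w9',circs=[circ(x,y,8,37) for x,y in [(577.5,-55),(637.3,50),(660,-32.5),(555,27.6)]]+[circ(577.5,-55,68,28),circ(637.5,50.3,68,28),circ(660,-32.5,68,28),circ(s['eef_pos'][0],s['eef_pos'][1],z,28)])
E
```

```text
[555.27526339  27.06900762 162.68333164] 0.6564863928538781
```

View pics/w9.png

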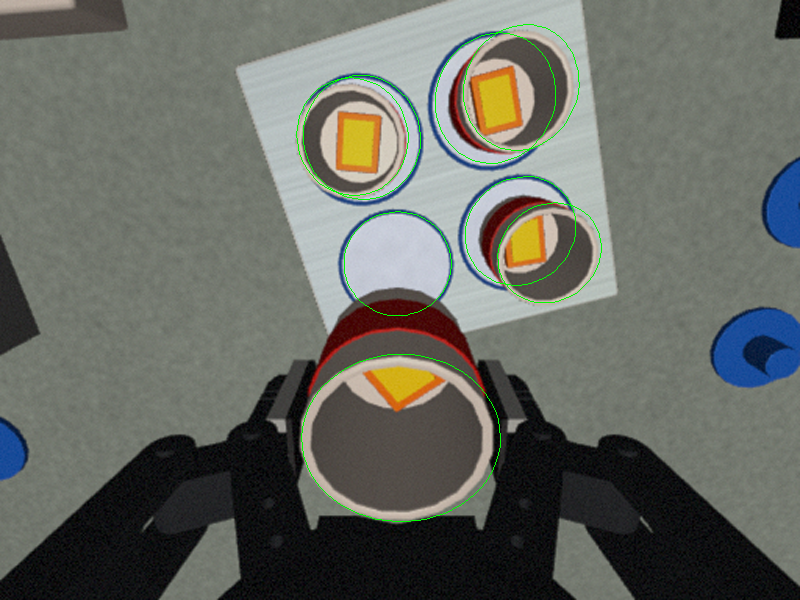

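Emit:
jog_arm(
  increments="0 0 4 0 0 0 -1;0 0 4 0 0 0 -1;0 0 3 0 0 0 -1;0 0 1.5 0 0 0 -1;0 0 0.4 0 0 0 -1;0 0 0 0 0 0 -1;0 0 0 0 0 0 0.5;0 0 0 0 0 0 0.5",
)

```text
clock: 19.1
eef_pos: [556.4, 26.6, 35.4]
tcp_rot: [-3.141, -0.003, -0.001]
contact_force: [0.4, 0.1, -0.4]
opening: 0.751
```

Emit:
jog_arm(
  increments="0 0 0 0 0 0 0.5;0 0 -3 0 0 0 0.5;0 0 -4 0 0 0 0.5;0 0 -4 0 0 0 0.5;-2 0.6 -3 0 0 0 0.6;-4.5 1.2 0 0 0 0 0;-4.5 0 0 0 0 0 0;-2 0 0 0 0 0 0",
)

```text
clock: 19.9
eef_pos: [421.3, 8.3, 174.1]
tcp_rot: [3.142, 0.001, -0.002]
contact_force: [-0.1, 0.5, 0.7]
opening: 0.501
```

```bash
python3 - <<'E'
from look import *
s,c,f=snap('wrist','w10'); print(s['eef_pos'],s['opening'])
overlay('w10',circs=[circ(x,y,8,37) for x,y in [(577.5,-55),(637.3,50),(660,-32.5),(555,27.6)]]+[circ(577.5,-55,68,28),circ(637.5,50.3,68,28),circ(660,-32.5,68,28),circ(555.2,27.3,68,28),circ(428,9.5,11,32)])
E
```

```text
[421.28459497   8.32031481 174.14755838] 0.5006624133470692
```

View pics/w10.png

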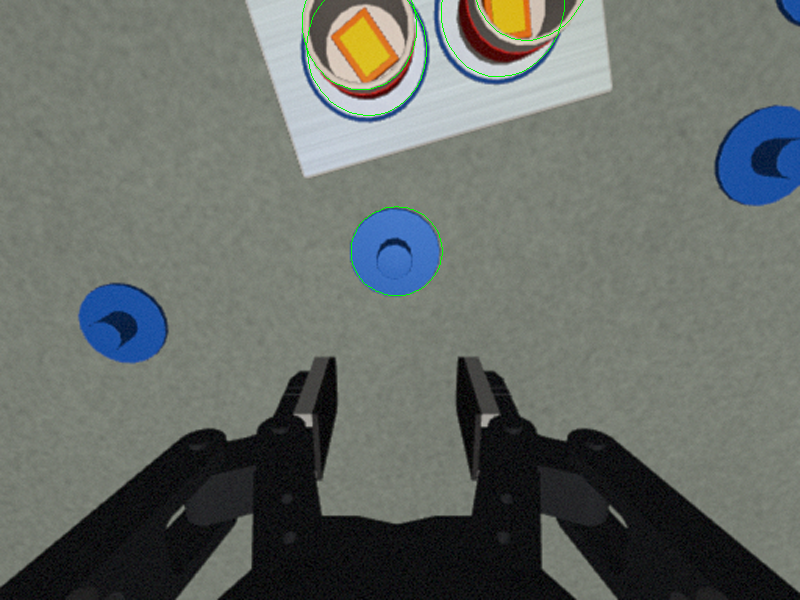

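Emit:
jog_arm(
  increments="0.7 -0.15 3 0 0 0 0;0 0 4.5 0 0 0 0;0 0 4.5 0 0 0 0;0 0 3 0 0 0 0;0 0 1 0 0 0 0;0 0 0 0 0 0 0;0 0 0 0 0 0 -1;0 0 0 0 0 0 -1",
)

```text
clock: 20.75
eef_pos: [433.5, 10.2, 15.5]
tcp_rot: [-3.142, -0.003, -0.001]
contact_force: [-1.3, 0.1, -0.3]
opening: 0.261
```

Emit:
jog_arm(
  increments="0 0 0 0 0 0 -1;0 0 0 0 0 0 -1;0 0 0 0 0 0 -1;0 0 0 0 0 0 -1;0 0 -2 0 0 0 -1;0 0 -4 0 0 0 -1;0 0 -4 0 0 0 -1;0 0 -3 0 0 0 -1",
)

```text
clock: 21.55
eef_pos: [432.8, 10.1, 147.0]
tcp_rot: [-3.142, -0.003, -0.001]
contact_force: [0.7, 0.1, -1.4]
opening: 0.263
```

```bash
python3 - <<'E'
from look import *
s,c,f=snap('wrist','w11'); print(s['eef_pos'],s['opening'])
x,y,z=s['eef_pos'];z-=3
overlay('w11',circs=[circ(577.5,-55,68,28),circ(555.2,27.3,68,28),circ(x,y,z,32)])
E
```

```text
[432.84846655  10.13730653 147.03216702] 0.2630636197970893
```

View pics/w11.png

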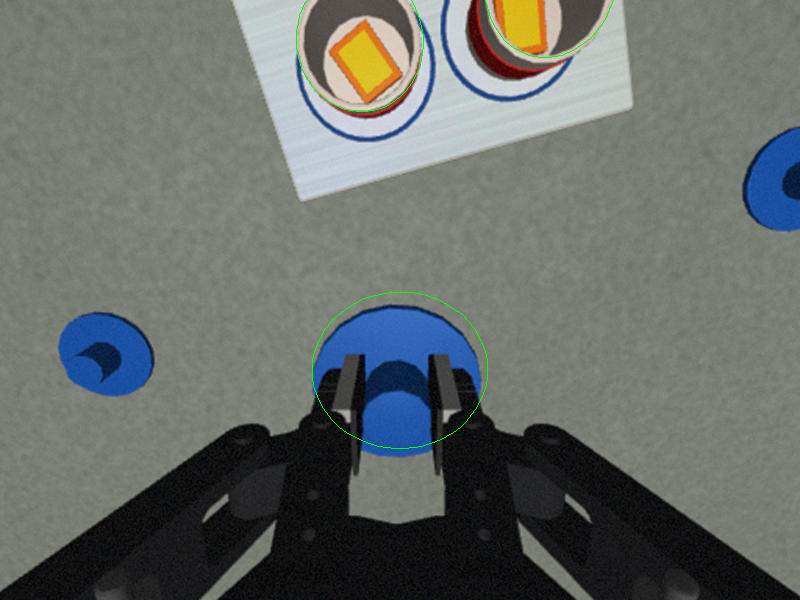

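Emit:
jog_arm(
  increments="3.15 -0.4 0 0 0 0 -1;3.15 -0.4 0 0 0 0 -1;3.15 -0.4 0 0 0 0 -1;3.15 -0.4 0 0 0 0 -1;0 0 0 0 0 0 -1;0 0 0 0 0 0 -1;0 0 0 0 0 0 -1;0 0 0 0 0 0 -1",
)

```text
clock: 22.4
eef_pos: [557.1, 25.9, 144.0]
tcp_rot: [3.142, 0.001, -0.001]
contact_force: [-0.6, 0.5, -0.9]
opening: 0.258
```

```bash
python3 - <<'E'
from look import *
s,c,f=snap('wrist','w12'); print(s['eef_pos'],s['opening'])
x,y,z=s['eef_pos'];z-=3
overlay('w12',circs=[circ(577.5,-55,68,28),circ(555.2,27.3,68,28),circ(637.5,50.3,68,28),circ(660,-32.5,68,28),circ(x-4.3,y+.7,z,32)])
E
```

```text
[557.07942218  25.87332248 144.01798667] 0.25782982594446724
```

View pics/w12.png

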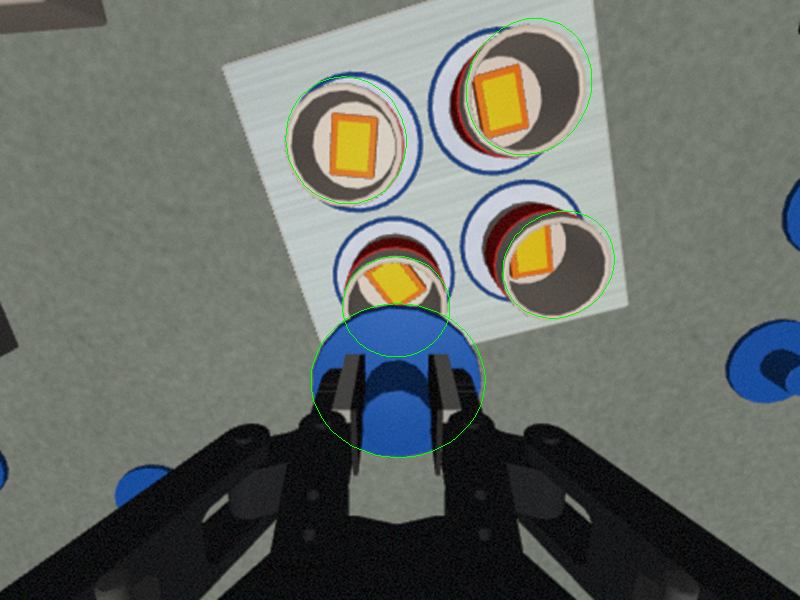

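Emit:
jog_arm(
  increments="0.2 -0.1 3 0 0 0 -1;0 0 2 0 0 0 -1;0 0 0.5 0 0 0 -1;0 0 0.5 0 0 0 -1;0 0 0.5 0 0 0 -1;0 0 0.2 0 0 0 -1;0 0 0 0 0 0 -1;0 0 0 0 0 0 -1",
)

```text
clock: 23.25
eef_pos: [560.6, 27.0, 77.5]
tcp_rot: [-3.142, -0.001, -0.001]
contact_force: [-0.6, -0.5, 1.2]
opening: 0.258
```

```bash
python3 - <<'E'
from look import *
s,c,f=snap('wrist','w13'); print(s['eef_pos'],s['opening'])
overlay('w13',circs=[circ(555.2,27.3,68,28),circ(555.2,27.3,73,32)])
E
```

```text
[560.57663854  26.99616701  77.45438507] 0.25822419170439975
```

View pics/w13.png

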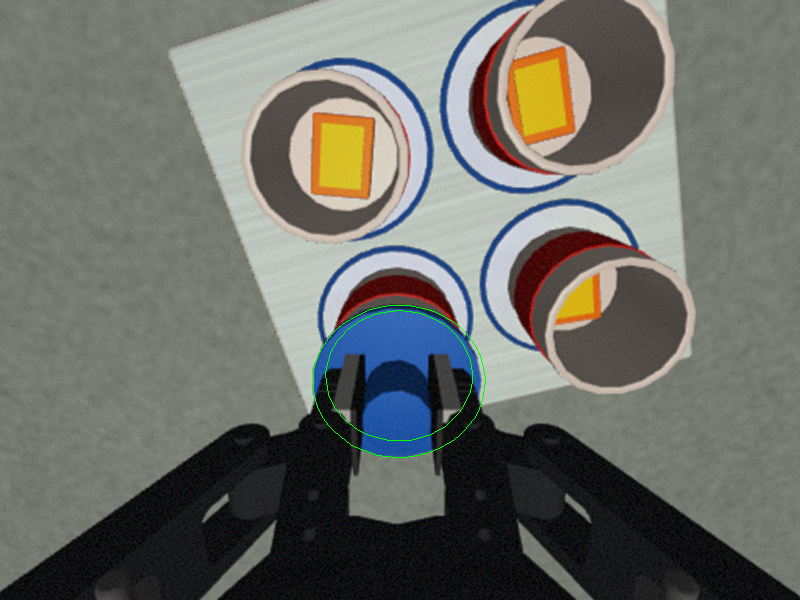

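Emit:
jog_arm(
  increments="0 0 0 0 0 0 -0.2;0 0 0 0 0 0 -0.1;0 0 0 0 0 0 0;0 0 -2 0 0 0 0;0 0 -4 0 0 0 0;0 0 -4 0 0 0 0;-4 0 0 0 0 0 0;-4 0 0 0 0 0 0",
)

```text
clock: 24.1
eef_pos: [480.6, 27.1, 178.1]
tcp_rot: [-3.141, -0.003, -0.001]
contact_force: [-1.2, -0.4, 0.3]
opening: 0.502
```

```bash
python3 - <<'E'
from look import *
s,c,f=snap('wrist','w14'); print(s['eef_pos'],s['opening'])
overlay('w14',circs=[circ(555.2,27.3,68,28),circ(555.2,27.3,73,32),circ(577.5,-55,68,28)])
E
```

```text
[480.55416775  27.09715518 178.10906208] 0.5023179736931812
```

View pics/w14.png

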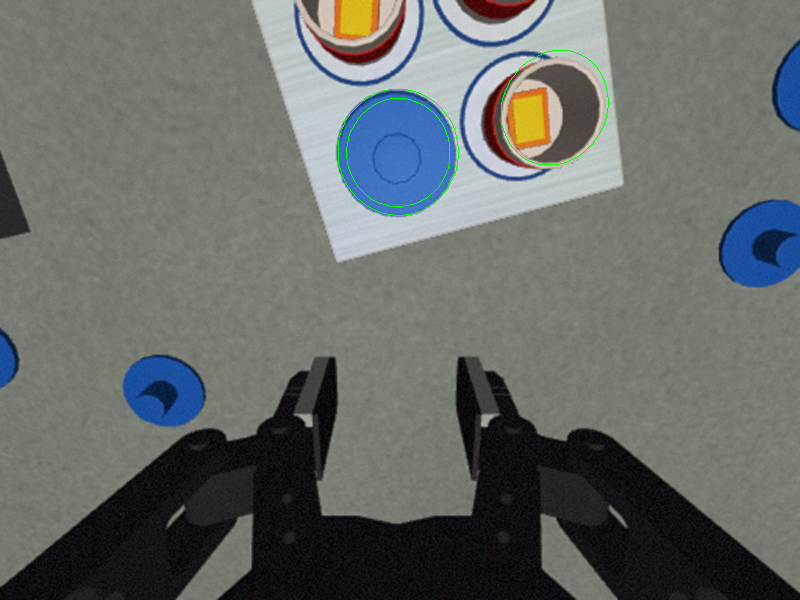

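Emit:
jog_arm(
  increments="0.2 4.4 0 0 0 0 0;0.2 4.4 0 0 0 0 0;0.2 4.4 0 0 0 0 0;0.2 4.4 0 0 0 0 0;0.2 4.4 0 0 0 0 0;0.2 4.4 0 0 0 0 0;0 0 0 0 0 0 0;0 0 0 0 0 0 0",
)

```text
clock: 24.95
eef_pos: [491.5, -237.7, 176.5]
tcp_rot: [-3.141, 0.001, -0.003]
contact_force: [0.2, 0.1, 0.2]
opening: 0.502
```

```bash
python3 - <<'E'
from look import *
s,c,f=snap('wrist','w15'); print(s['eef_pos'],s['tcp_rot'])
overlay('w15',circs=[circ(493.5,-237.3,11,32),circ(493.5,-237.3,33,12),circ(601,-248,11,32)])
E
```

```text
[ 491.49553038 -237.67706394  176.53376535] [-3.14104504e+00  6.43577571e-04 -3.48307437e-03]
```

View pics/w15.png

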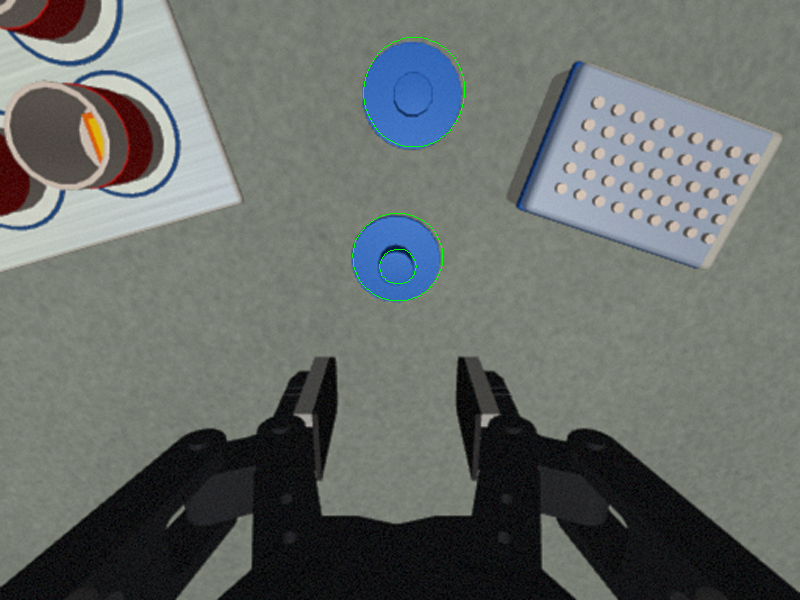

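Emit:
jog_arm(
  increments="0.15 0 3 0 0 0 0;0 0 4.5 0 0 0 0;0 0 4.5 0 0 0 0;0 0 3.2 0 0 0 0;0 0 1 0 0 0 0;0 0 0 0 0 0 0;0 0 0 0 0 0 -1;0 0 0 0 0 0 -1",
)

```text
clock: 25.8
eef_pos: [494.8, -237.3, 16.8]
tcp_rot: [3.14, -0.003, -0.001]
contact_force: [0.3, 0.3, -0.3]
opening: 0.262
```

Emit:
jog_arm(
  increments="0 0 0 0 0 0 -1;0 0 0 0 0 0 -1;0 0 0 0 0 0 -1;0 0 -1 0 0 0 -1;0 0 -4 0 0 0 -1;0 0 -4 0 0 0 -1;0 0 -4 0 0 0 -1;0 0 0 0 0 0 -1",
)

```text
clock: 26.6
eef_pos: [496.5, -238.6, 151.3]
tcp_rot: [3.137, -0.009, -0.001]
contact_force: [0.5, -0.5, -0.7]
opening: 0.259
```

Emit:
jog_arm(
  increments="1.68 -3.65 0 0 0 0 -1;1.68 -3.65 0 0 0 0 -1;1.68 -3.65 0 0 0 0 -1;1.68 -3.65 0 0 0 0 -1;1.68 -3.65 0 0 0 0 -1;0 0 0 0 0 0 -1;0 0 0 0 0 0 -1;0 0 0 0 0 0 -1",
)

```text
clock: 27.4
eef_pos: [576.9, -55.2, 144.8]
tcp_rot: [3.141, 0.001, -0.001]
contact_force: [0.1, -0.4, 0.4]
opening: 0.259
```

```bash
python3 - <<'E'
from look import *
s,c,f=snap('wrist','w16'); print(s['eef_pos'],s['opening'])
x,y,z=s['eef_pos'];z-=4
overlay('w16',circs=[circ(577,-55,68,28),circ(555.2,27.3,73,32),circ(637.5,50.3,68,28),circ(658.5,-32.5,68,28),circ(x,y,z,32)])
E
```

```text
[576.88327661 -55.23277229 144.80947094] 0.2585324617904999
```

View pics/w16.png

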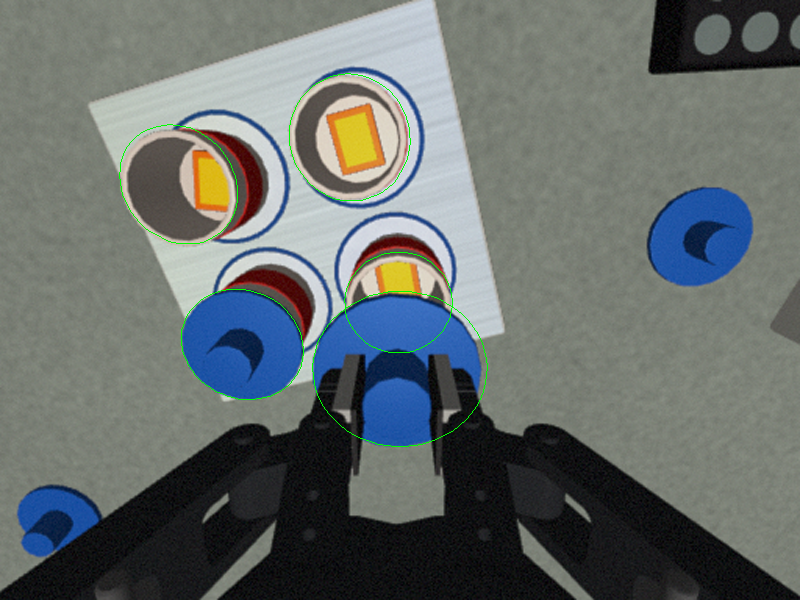

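Emit:
jog_arm(
  increments="0 0 3 0 0 0 -1;0 0 2 0 0 0 -1;0 0 0.5 0 0 0 -1;0 0 0.5 0 0 0 -1;0 0 0.5 0 0 0 -1;0 0 0.2 0 0 0 -1;0 0 0 0 0 0 -1;0 0 0 0 0 0 -1",
)

```text
clock: 28.25
eef_pos: [578.2, -54.7, 78.7]
tcp_rot: [3.141, -0.001, -0.001]
contact_force: [-1.1, -0.8, 4.5]
opening: 0.262
```

Emit:
jog_arm(
  increments="0 0 0 0 0 0 -0.2;0 0 0 0 0 0 -0.1;0 0 0 0 0 0 0;0 0 -2 0 0 0 0;0 0 -4 0 0 0 0;-2 2 -4 0 0 0 0;-3 3.5 0 0 0 0 0;0 3.5 0 0 0 0 0",
)

```text
clock: 29.05
eef_pos: [524.9, -144.7, 179.1]
tcp_rot: [3.142, 0.0, 0.0]
contact_force: [-0.3, 0.4, -0.4]
opening: 0.503
```

```bash
python3 - <<'E'
from look import *
s,c,f=snap('wrist','w17'); print(s['eef_pos'],s['opening'])
overlay('w17',circs=[circ(577,-55,73,32),circ(577,-55,68,28),circ(555.2,27.3,73,32),circ(600,-248,11,32)])
E
```

```text
[ 524.88006886 -144.71015368  179.06369162] 0.5030106407980466
```

View pics/w17.png

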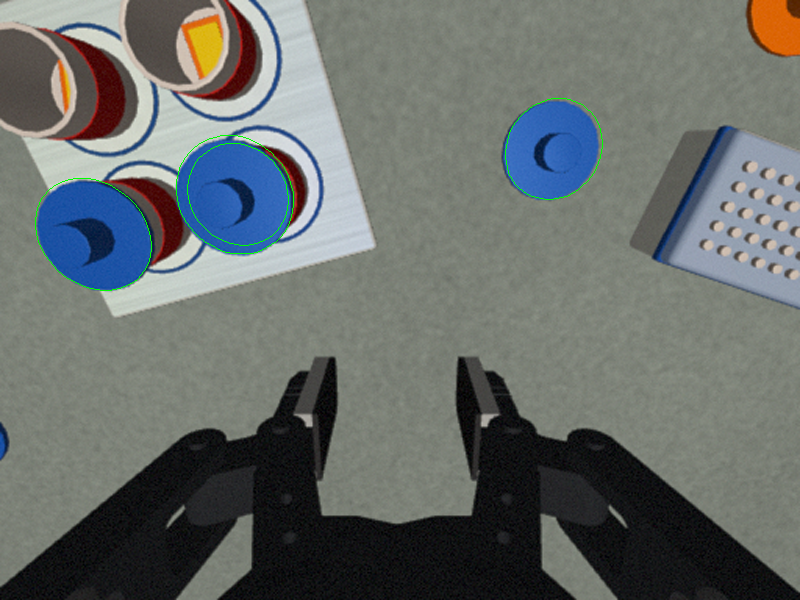

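Emit:
jog_arm(
  increments="2.4 3.4 0 0 0 0 0;2.4 3.4 0 0 0 0 0;2.4 3.4 0 0 0 0 0;0 0 0 0 0 0 0;0 0 0 0 0 0 0;0 0 0 0 0 0 0;0 0 0 0 0 0 0;0 0 0 0 0 0 0",
)

```text
clock: 29.9
eef_pos: [599.0, -245.7, 178.1]
tcp_rot: [-3.142, 0.0, -0.0]
contact_force: [-0.0, 0.1, 0.6]
opening: 0.504
```

```bash
python3 - <<'E'
from look import *
s,c,f=snap('wrist','w18'); print(s['eef_pos'],s['tcp_rot'])
overlay('w18',circs=[circ(599.5,-247.5,11,32),circ(599.5,-247.5,33,12)])
E
```

```text
[ 599.04353872 -245.70349966  178.12810992] [-3.14150364e+00  2.66777511e-05 -3.60370204e-04]
```

View pics/w18.png

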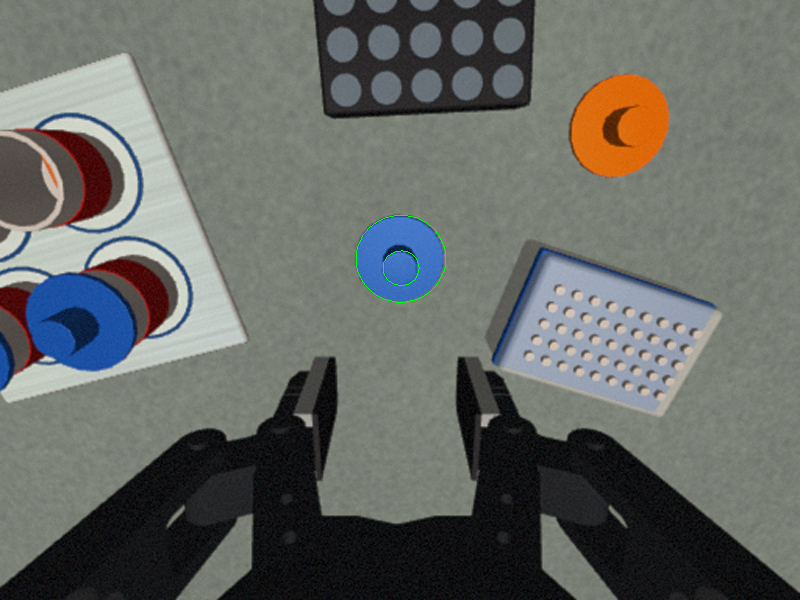

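Emit:
jog_arm(
  increments="0 0.2 3 0 0 0 0;0 0 4.5 0 0 0 0;0 0 4.5 0 0 0 0;0 0 3.2 0 0 0 0;0 0 1.1 0 0 0 0;0 0 0 0 0 0 0;0 0 0 0 0 0 -1;0 0 0 0 0 0 -1",
)

```text
clock: 30.75
eef_pos: [600.9, -249.1, 17.2]
tcp_rot: [3.14, -0.003, -0.001]
contact_force: [0.7, -0.0, 0.3]
opening: 0.26
```

Emit:
jog_arm(
  increments="0 0 0 0 0 0 -1;0 0 0 0 0 0 -1;0 0 0 0 0 0 -1;0 0 -1 0 0 0 -1;0 0 -4 0 0 0 -1;0 0 -4 0 0 0 -1;0 0 -4 0 0 0 -1;0 0 0 0 0 0 -1",
)

```text
clock: 31.55
eef_pos: [602.8, -250.0, 152.2]
tcp_rot: [3.138, -0.01, -0.001]
contact_force: [0.3, -1.1, -0.9]
opening: 0.258
```

Emit:
jog_arm(
  increments="1.2 -4.3 0 0 0 0 -1;1.2 -4.3 0 0 0 0 -1;1.2 -4.3 0 0 0 0 -1;1.2 -4.3 0 0 0 0 -1;1.2 -4.3 0 0 0 0 -1;0 0 0 0 0 0 -1;0 0 0 0 0 0 -1;0 0 0 0 0 0 -1",
)

```text
clock: 32.35
eef_pos: [659.2, -34.5, 145.0]
tcp_rot: [3.141, 0.0, -0.001]
contact_force: [0.0, -0.7, 0.5]
opening: 0.261
```

```bash
python3 - <<'E'
from look import *
s,c,f=snap('wrist','w19'); print(s['eef_pos'],s['opening'])
x,y,z=s['eef_pos'];z-=4
overlay('w19',circs=[circ(577,-55,73,32),circ(637,50.3,68,28),circ(659,-32.5,68,28),circ(x,y,z,32)])
E
```

```text
[659.16988832 -34.5196001  144.97604871] 0.2614528858076278
```

View pics/w19.png

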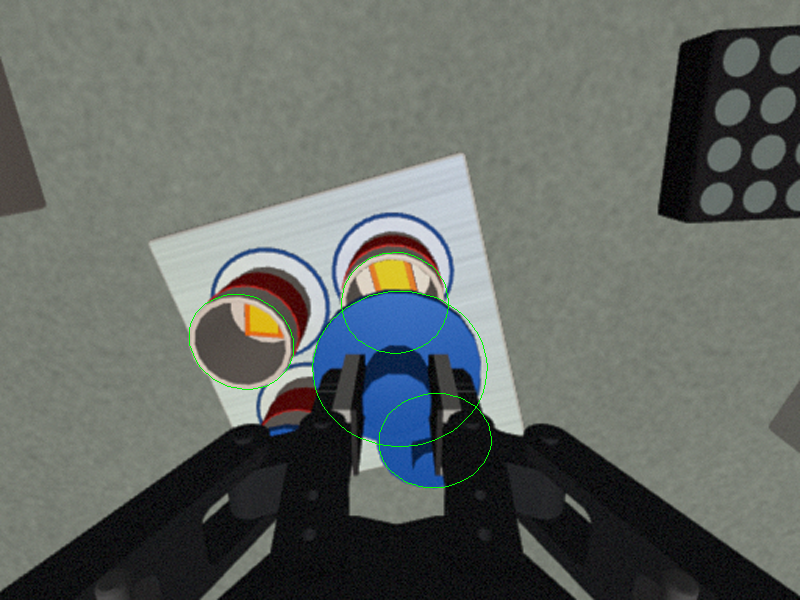

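Emit:
jog_arm(
  increments="0 -0.22 3 0 0 0 -1;0 0 2 0 0 0 -1;0 0 0.5 0 0 0 -1;0 0 0.5 0 0 0 -1;0 0 0.5 0 0 0 -1;0 0 0.2 0 0 0 -1;0 0 0 0 0 0 -1;0 0 0 0 0 0 -1",
)

```text
clock: 33.2
eef_pos: [660.3, -31.7, 79.1]
tcp_rot: [3.141, -0.002, -0.001]
contact_force: [-0.6, -1.4, 5.7]
opening: 0.259
```

Emit:
jog_arm(
  increments="0 0 0 0 0 0 -0.2;0 0 0 0 0 0 -0.1;0 0 0 0 0 0 0;0 0 -2 0 0 0 0;0 0 -4 0 0 0 0;-2 0 -4 0 0 0 0;-3.5 0 0 0 0 0 0;-3.5 0 0 0 0 0 0",
)

```text
clock: 34.0
eef_pos: [569.5, -31.3, 179.2]
tcp_rot: [3.141, -0.003, -0.001]
contact_force: [-1.0, -0.3, -0.5]
opening: 0.501
```

```bash
python3 - <<'E'
from look import *
s,c,f=snap('wrist','w20'); print(s['eef_pos'],s['opening'])
overlay('w20',circs=[circ(577,-55,73,32),circ(659,-32,73,32),circ(659,-32,68,28),circ(555.2,27.3,73,32)])
E
```

```text
[569.52440665 -31.30186885 179.20331605] 0.5010449967735092
```

View pics/w20.png

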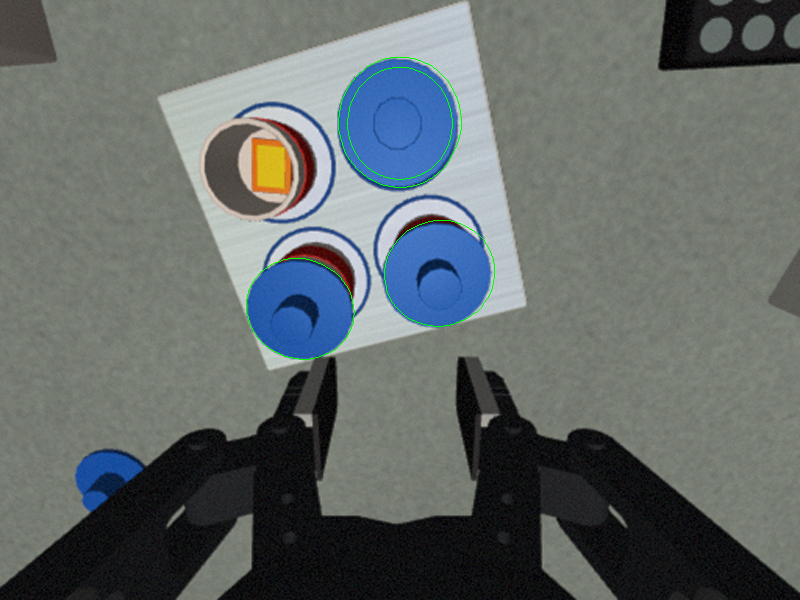

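Emit:
jog_arm(
  increments="-2.75 -3.5 0 0 0 0 0;-2.75 -3.5 0 0 0 0 0;-2.75 -3.5 0 0 0 0 0;-2.75 -3.5 0 0 0 0 0;-2.75 -3.5 0 0 0 0 0;-2.75 -3.5 0 0 0 0 0;-2.75 -3.5 0 0 0 0 0;0 0 0 0 0 0 0",
)

```text
clock: 34.85
eef_pos: [374.4, 216.9, 177.8]
tcp_rot: [-3.141, 0.001, 0.003]
contact_force: [-0.6, -0.3, 0.9]
opening: 0.499
```

Emit:
jog_arm(
  increments="0 0 0 0 0 0 0;0 0 0 0 0 0 0;0 0 0 0 0 0 0;0 0 0 0 0 0 0;0 0 0 0 0 0 0;0 0 0 0 0 0 0;0 0 0 0 0 0 0;0 0 0 0 0 0 0",
)

```text
clock: 35.65
eef_pos: [377.4, 213.8, 177.9]
tcp_rot: [-3.142, 0.0, -0.001]
contact_force: [0.1, -1.0, -0.5]
opening: 0.498
```

```bash
python3 - <<'E'
from look import *
s,c,f=snap('wrist','w21'); print(s['eef_pos'],s['tcp_rot'])
overlay('w21',circs=[circ(374.5,213,11,32),circ(374.5,213,33,12)])
E
```

```text
[377.44343856 213.83146216 177.90627975] [-3.14158672e+00  2.59354506e-05 -1.39836697e-03]
```

View pics/w21.png

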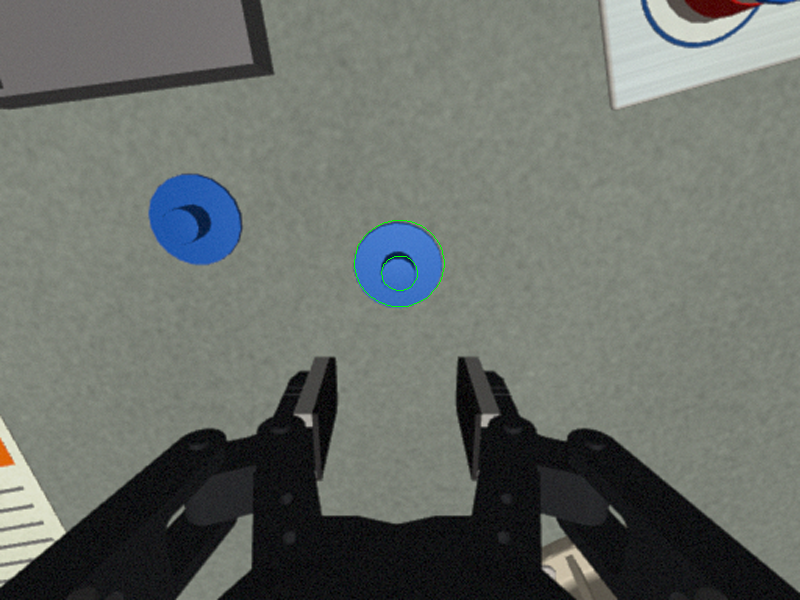

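Lid at (374, 213). Grasp it.

Emit:
jog_arm(
  increments="-0.35 0.1 3 0 0 0 0;0 0 4.5 0 0 0 0;0 0 4.5 0 0 0 0;0 0 3.2 0 0 0 0;0 0 1.1 0 0 0 0;0 0 0 0 0 0 0;0 0 0 0 0 0 -1;0 0 0 0 0 0 -1",
)

```text
clock: 36.5
eef_pos: [375.0, 213.6, 16.4]
tcp_rot: [-3.14, -0.002, -0.001]
contact_force: [-0.5, 0.8, -0.4]
opening: 0.266
```

Emit:
jog_arm(
  increments="0 0 0 0 0 0 -1;0 0 0 0 0 0 -1;0 0 0 0 0 0 -1;0 0 -1 0 0 0 -1;0 0 -4 0 0 0 -1;0 0 -4 0 0 0 -1;0 0 -4 0 0 0 -1;0 0 0 0 0 0 -1",
)

```text
clock: 37.3
eef_pos: [376.7, 214.5, 150.5]
tcp_rot: [-3.137, -0.008, -0.001]
contact_force: [0.1, -0.3, -0.9]
opening: 0.261
```

Emit:
jog_arm(
  increments="3.76 2.32 0 0 0 0 -1;3.76 2.32 0 0 0 0 -1;3.76 2.32 0 0 0 0 -1;3.76 2.32 0 0 0 0 -1;3.76 2.32 0 0 0 0 -1;3.76 2.32 0 0 0 0 -1;3.76 2.32 0 0 0 0 -1;0 0 0 0 0 0 -1",
)

```text
clock: 38.1
eef_pos: [641.0, 47.3, 145.3]
tcp_rot: [3.141, -0.004, -0.004]
contact_force: [0.5, -0.1, -0.2]
opening: 0.26
```

Emit:
jog_arm(
  increments="0 0 0 0 0 0 -1;0 0 0 0 0 0 -1;0 0 0 0 0 0 -1;0 0 0 0 0 0 -1;0 0 0 0 0 0 -1;0 0 0 0 0 0 -1;0 0 0 0 0 0 -1;0 0 0 0 0 0 -1",
)

```text
clock: 38.9
eef_pos: [636.9, 50.3, 144.9]
tcp_rot: [-3.142, 0.0, -0.001]
contact_force: [0.1, -0.1, -0.1]
opening: 0.265
```

```bash
python3 - <<'E'
from look import *
s,c,f=snap('wrist','w22'); print(s['eef_pos'],s['opening'])
x,y,z=s['eef_pos'];z-=4
overlay('w22',circs=[circ(637,50.3,68,28),circ(659,-32,73,32),circ(x,y,z,32)])
E
```

```text
[636.85956537  50.25414828 144.91656061] 0.2652148164288141
```

View pics/w22.png

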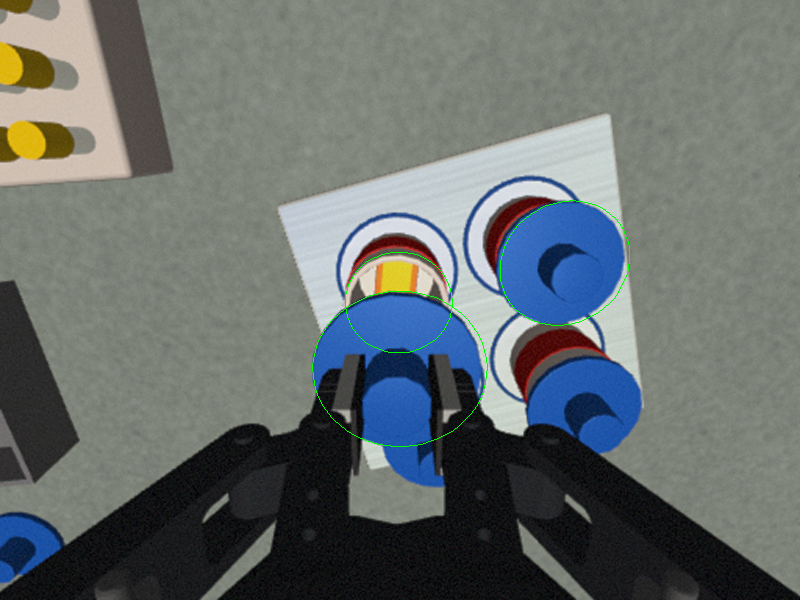

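Lid and pot rim (398,302) are aligned. Lower and release.

Emit:
jog_arm(
  increments="0 0 3 0 0 0 -1;0 0 2 0 0 0 -1;0 0 0.5 0 0 0 -1;0 0 0.5 0 0 0 -1;0 0 0.5 0 0 0 -1;0 0 0.2 0 0 0 -1;0 0 0 0 0 0 -1;0 0 0 0 0 0 -1",
)

```text
clock: 39.75
eef_pos: [637.3, 50.2, 78.5]
tcp_rot: [-3.141, -0.001, -0.001]
contact_force: [-0.3, -0.2, 0.1]
opening: 0.256
```

Emit:
jog_arm(
  increments="0 0 0 0 0 0 -0.2;0 0 0 0 0 0 -0.1;0 0 0 0 0 0 0;0 0 -2 0 0 0 0;0 0 -4 0 0 0 0;-2 0 -4 0 0 0 0;-3.5 0 0 0 0 0 0;-3.5 0 0 0 0 0 0",
)

```text
clock: 40.55
eef_pos: [546.9, 50.3, 179.4]
tcp_rot: [-3.141, -0.003, -0.001]
contact_force: [-1.1, 0.2, 0.6]
opening: 0.501
```

```bash
python3 - <<'E'
from look import *
s,c,f=snap('wrist','w23'); print(s['eef_pos'],s['opening'])
overlay('w23',circs=[circ(637,50.3,68,28)]+[circ(x,y,73,32) for x,y in [(637,50.3),(659,-32),(577,-55),(555.2,27.3)]])
E
```

```text
[546.93465616  50.34200418 179.36218578] 0.5011404460282414
```

View pics/w23.png

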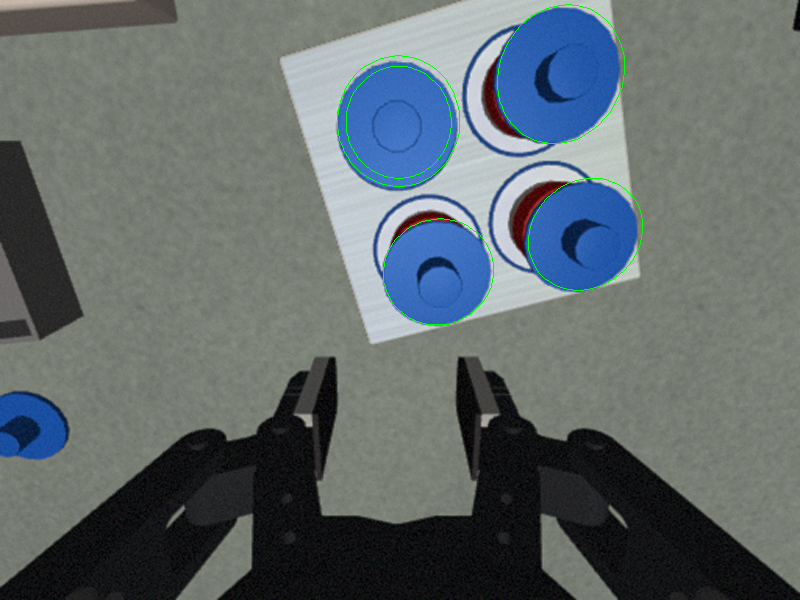

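Emit:
jog_arm(
  increments="-1.75 -3.8 0 0 0 0 0;-1.75 -3.8 0 0 0 0 0;-1.75 -3.8 0 0 0 0 0;-1.75 -3.8 0 0 0 0 0;-1.75 -3.8 0 0 0 0 0;-1.75 -3.8 0 0 0 0 0;-1.75 -3.8 0 0 0 0 0;-1.75 -3.8 0 0 0 0 0",
)

```text
clock: 41.4
eef_pos: [406.4, 356.0, 178.0]
tcp_rot: [-3.141, -0.0, -0.001]
contact_force: [0.5, 0.6, -0.7]
opening: 0.502
```

Emit:
jog_arm(
  increments="0 0 0 0 0 0 0;0 0 0 0 0 0 0;0 0 0 0 0 0 0;0 0 0 0 0 0 0;0 0 0 0 0 0 0;0 0 0 0 0 0 0;0 0 0 0 0 0 0;0 0 0 0 0 0 0",
)

```text
clock: 42.2
eef_pos: [407.4, 354.3, 178.0]
tcp_rot: [-3.142, -0.0, -0.002]
contact_force: [0.2, -0.1, -0.2]
opening: 0.499
```

```bash
python3 - <<'E'
from look import *
s,c,f=snap('wrist','w24'); print(s['eef_pos'],s['tcp_rot'])
overlay('w24',circs=[circ(407,355,11,32),circ(407,355,33,12)])
E
```

```text
[407.39718261 354.28291093 177.95884494] [-3.14153194e+00 -5.40983604e-05 -1.59010578e-03]
```

View pics/w24.png

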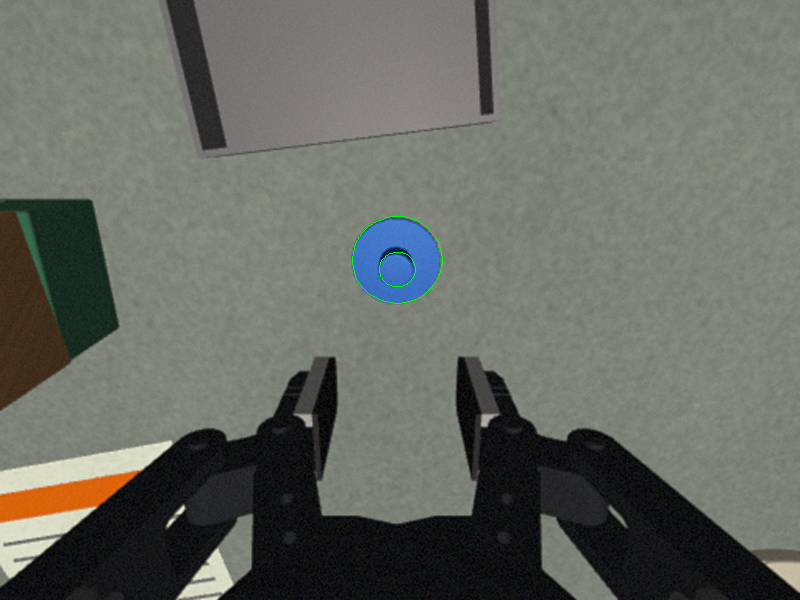

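Emit:
jog_arm(
  increments="0 -0.1 3 0 0 0 0;0 0 4.5 0 0 0 0;0 0 4.5 0 0 0 0;0 0 3.2 0 0 0 0;0 0 1.1 0 0 0 0;0 0 0 0 0 0 0;0 0 0 0 0 0 -1;0 0 0 0 0 0 -1",
)

```text
clock: 43.05
eef_pos: [408.4, 356.5, 16.8]
tcp_rot: [-3.14, -0.002, -0.001]
contact_force: [0.8, 0.2, -0.1]
opening: 0.264
```

Emit:
jog_arm(
  increments="0 0 0 0 0 0 -1;0 0 0 0 0 0 -1;0 0 0 0 0 0 -1;0 0 -1 0 0 0 -1;0 0 -4 0 0 0 -1;0 0 -4 0 0 0 -1;0 0 -4 0 0 0 -1;0 0 0 0 0 0 -1",
)

```text
clock: 43.85
eef_pos: [409.9, 357.8, 151.1]
tcp_rot: [-3.135, -0.007, -0.001]
contact_force: [1.0, 0.3, -1.1]
opening: 0.262
```

Emit:
jog_arm(
  increments="3.65 -0.75 0 0 0 0 -1;3.65 -0.75 0 0 0 0 -1;3.65 -0.75 0 0 0 0 -1;3.65 -0.75 0 0 0 0 -1;0 0 0 0 0 0 -1;0 0 0 0 0 0 -1;0 0 0 0 0 0 -1;0 0 0 0 0 0 -1",
)

```text
clock: 44.65
eef_pos: [552.1, 385.1, 144.9]
tcp_rot: [3.141, 0.001, -0.001]
contact_force: [-0.4, 0.5, -0.1]
opening: 0.262
```

```bash
python3 - <<'E'
from look import *
s,c,f=snap('wrist','w25'); print(s['eef_pos'],s['opening'])
x,y,z=s['eef_pos']
overlay('w25',circs=[circ(x,y,4,32)])
E
```

```text
[552.09165751 385.06495405 144.89934178] 0.2619373132341225
```

View pics/w25.png

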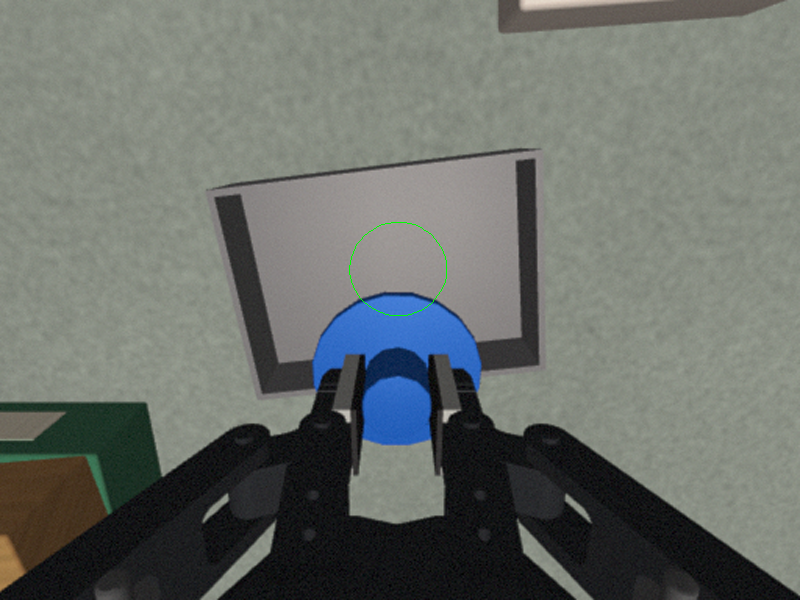

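Centred over the box floor. Lower to about 5 mm above resting, release.

Emit:
jog_arm(
  increments="0 0 4 0 0 0 -1;0 0 4 0 0 0 -1;0 0 3 0 0 0 -1;0 0 1.2 0 0 0 -1;0 0 0.2 0 0 0 -1;0 0 0 0 0 0 -1;0 0 0 0 0 0 0;0 0 0 0 0 0 0",
)

```text
clock: 45.5
eef_pos: [553.9, 385.8, 22.1]
tcp_rot: [-3.141, -0.001, -0.001]
contact_force: [0.1, -0.5, -1.1]
opening: 0.5
```

Emit:
jog_arm(
  increments="0 0 0 0 0 0 0;0 0 -3 0 0 0 0;0 0 -4 0 0 0 0;0 0 -4 0 0 0 0;0 0 -4 0 0 0 0;-4 0 -2 0 0 0 0;-4 0 0 0 0 0 0;-2 0 0 0 0 0 0",
)

```text
clock: 46.3
eef_pos: [451.0, 385.3, 192.2]
tcp_rot: [-3.141, -0.0, -0.001]
contact_force: [-0.0, -0.6, -0.6]
opening: 0.498
```

```bash
python3 - <<'E'
from look import *
s,c,f=snap('wrist','w26'); print(s['eef_pos'],s['opening'],s['clock'])
overlay('w26',circs=[circ(552,385,15,32)])
rings=[(555,27.6),(577.5,-55),(637.3,50),(660,-32.5)]
for n in('top','scene'):
    s,c,f=snap(n,n+'1');overlay(n+'1',circs=[circ(x,y,8,37) for x,y in rings])
E
```

```text
[451.00755227 385.27376409 192.23135411] 0.4982747677700588 46.3
```

View pics/w26.png

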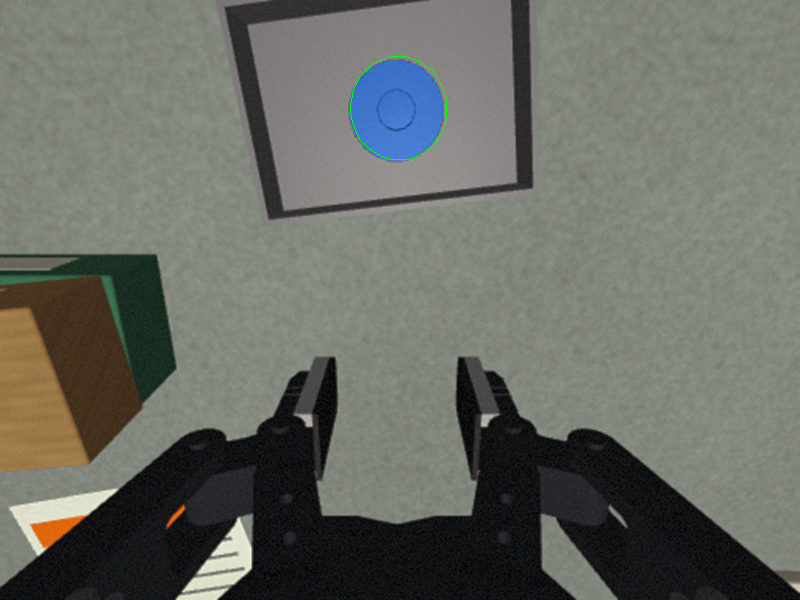

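View pics/top1.png

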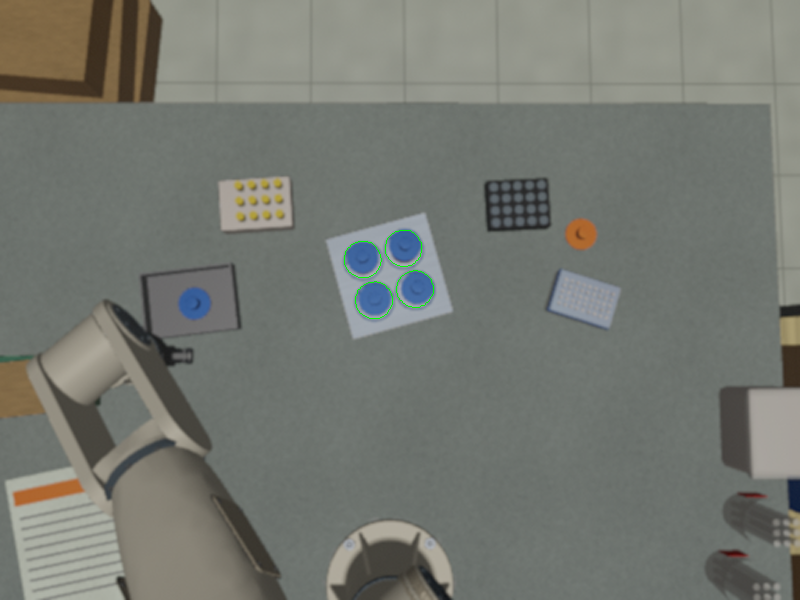

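View pics/scene1.png

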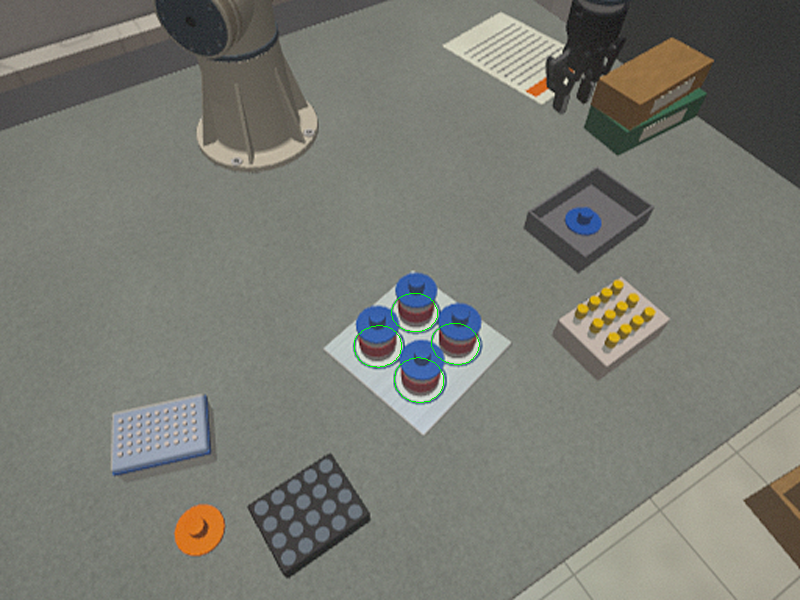

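```bash
python3 - <<'E'
from look import *
P=[(555.2,27.3),(577,-55),(637,50.3),(659,-32)]
out=[]
for n,(x0,x1,y0,y1) in {'scene1':(200,330,165,280),'top1':(200,300,130,220)}.items():
    d=np.load(f'pics/{n}.npz');c=(d['K'],d['R'],d['t']);k=4
    g=cv2.resize(d['f'][y0:y1,x0:x1,::-1],None,fx=k,fy=k,interpolation=cv2.INTER_CUBIC)
    for x,y in P:
        q=(proj(circ(x-2 if n[0]=='t' else x+2,y,73,32),c)-[x0,y0]+.5)*k; cv2.polylines(g,[q.round().astype(np.int32)],True,(0,255,0),1)
    out.append(g)
h=max(o.shape[0] for o in out); out=[cv2.copyMakeBorder(o,0,h-o.shape[0],0,0,0) for o in out]
g=np.hstack(out);g=cv2.resize(g,None,fx=800/g.shape[1],fy=800/g.shape[1]);cv2.imwrite('pics/chk.png',g);print(g.shape,r.sense()['clock'])
E
```

```text
(400, 800, 3) 46.45
```

View pics/chk.png

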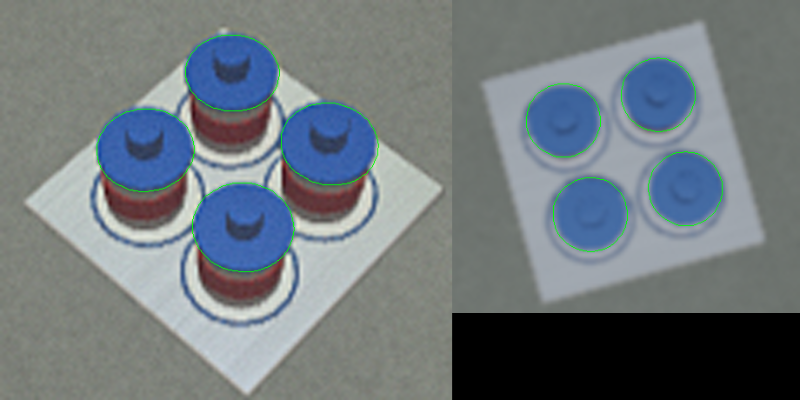

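```bash
python3 - <<'E'
from rig import r
print(r.sign_off())
E
```

```text
the job is handed in; nothing more can be done
None
```

All four pots now stand in their own rings on the tray, each with a blue lid seated. The fifth lid is in the grey spare-lid box. I handed the job in at about 46.5 s, with the gripper open and clear of everything; sign-off gives no verdict.

- **Pots and lids:** In the last scene and top pictures, the lid edges match circles drawn level at 73 mm, the height of a seated lid. The pots are about 1 to 2 mm from the ring centres.
- **Spare lid:** It lies flat near the middle of the box floor.
- **Bystanders:** The tip box, both racks and the orange look-alike lid show no movement between the first and last top pictures.
- **Disagreement:** The top and scene cameras differed by about 4 to 7 mm in x, which made measured heights read about 2 to 11 mm low (one box corner 14 mm). I averaged the two and confirmed positions with the wrist camera, which agreed within about 2 mm. For the final check I shifted the drawn circles 2 mm per camera to allow for this.
- **Mishaps:** I gripped the first lid about 4 mm off centre and allowed for it when placing. I saw no knocked pot and no grip slip.

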